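Unlock the grill and raise its hood

ROBOT

A 6-joint arm with a two-finger parallel gripper is mounted at the origin on the work surface. World frame = base frame: x ahead of the robot, y to its left, z up, the work surface at z = 0. Lengths are in m, angles in rad, forces in N, time in s.
With the tool pointing down it reaches from about 0.35 to 0.85 m from the base axis. Payload 8.1 kg.
Tool frame: the origin (TCP) lies at the very end of the fingers, on their centre line; the grasp point (between the pads) lies 19 mm behind it (grasp_offset is the distance from the TCP to the grasp point, in m); z points along the fingers, y is the direction in which the jaws open and shut (so a half turn about z gives the same grasp; the last joint's range is limited). The gripper opens to 93 mm and grips with 3 to 60 N. Pads are 15 mm wide; open, the fingers measure 128 mm over their backs; the gripper's body (75 mm by 188 mm) begins 65 mm behind the grasp point.
Start: joints at [1.129, 0.13, 1.488, -0, 1.523, -0.085], TCP at [0.21, 0.562, 0.219] pointing down, gripper open.
Joint ranges: [-2.96, 2.96], [-0.89, 2.26], [0.02, 2.5], [-1.34, 4.48], [0, 2.73], [-2.66, 2.66]. Speed limits (rad/s): [2.39, 2.39, 2.79, 3.14, 3.14, 3.14].

INTERFACE

Orientations are given as a rotation vector (axis times angle).
In Python, from plant import read_state, read_camera, close_job, search_frame, masks_of, grasp_offset gives the robot as it stands.
- The arm moves only by the tool drive_tool, never from a script. Its argument "plan" is a list of rows, each an object with "claw": the closure, from 0 (fully open) to 1 (shut); "linear": the shift along the tool's x, y, z in cm, a list of three; "angular": the turn, a rotation vector about the tool's x, y, z in degrees, a list of three. In form: [{"claw": claw, "linear": [tx, ty, tz], "angular": [ax, ay, az]}, ...]. A call has 1 to 12 rows; each row shifts and turns the commanded pose from where the row before left it, along the tool's axes as they then stand; what a row does not reach is not made up. A row lasts 1/8 s, in which the tool goes at most 62.5 mm and 10.7 degrees, less where a joint would pass 70% of its speed; a pose out of reach is approached as far as the arm can. A call is refused whole if a number of a shift passes 6.25 or a number of a turn 10.7, either way. A call with a gripper value outside its range is refused whole. The fingers move at their own pace and stop on an object; "newtons" is the grip in N (left out, the last holds). Time passes only in rows, so rows that do not move let the fingers close. It gives the time, the measured TCP pose, the force and the opening at its end, in the units of the state.
- read_state(): the state, without advancing time (a new reading comes with each control period).
- read_camera(name): name is "scene" or "top" or "wrist"; returns a dict with "pixels" (384x512x3 uint8, red, green, blue), "K" (3x3 intrinsics, pixels), "D" ([k1, k2, p1, p2, k3] as OpenCV has them; the pictures are not rectified), "xyz" and "attitude" of the camera in the world. Camera axes: x right, y up, looking along -z (the intrinsics and any distortion apply to the point x, -y, -z); pixel columns grow to the right and rows downward; lengths in m; the calibration is good to about 2 mm. A picture is of the moment at which its call begins. There is no depth.
- close_job(): hands the job in, once; it reports no verdict.
Trained networks look in a picture, given as the dict that the camera call returned (one of the last four; its "shot" number tells which), for a name from the list of things; names that differ only in an ending like _2 or _b are one class to them, and where a whole thing is asked for, a point or a joint stands for the part that bears it (a point fixed in the world has none). Each returns a list of dicts, best first, with "p" (0 to 1); they miss things now and then, are a little off and sometimes report something else, mostly with a low value. They report only what shows in the picture. A call takes as long as a camera call.
- search_frame(picture, label): "at" ([x, y, z] in m, in world coordinates, good to about 4 mm: the middle of the surface that is visible of it).
- masks_of(picture, label): "mask" (384x512 bool, what is visible of it).
The state is a dict: "t": time; "q": joint angles; "dq": joint speeds; "joint_torque": joint torques, N m; "tool_pos": TCP position; "orientation": TCP orientation; "force": force on the tool from outside, world axes, zero at the start; "wrist_torque": the same for the moment, N m; "opening": finger opening in m.
Only numpy, scipy, OpenCV 4.12 (cv2) and the standard library are available. Lean on these libraries where they do the work, as an engineer would, in place of code of your own. Each camera call takes 0.05 s, during which the arm holds its last target.

TASK

Open up the grill for the evening: take the T-shaped key out of the bamboo rack, push it fully home in the lock on the grill's sloping panel and turn it clockwise as far as it goes. Then raise the hood at least half-way to upright, so that it stays up by itself, and let go, leaving the key in the lock. Leave the gas knob off, and do not disturb the skewers or the aluminium tin.

Things in the scene. Friction and masses are not known exactly. Their poses are not given: they have to be found in the camera images.
- key: Loose steel T-shaped key, 98 mm long, 0.15 kg. Origin on its axis, at the underside of its collar (30 mm across, z 0 to +5). z runs along the 10 mm shank towards the cross-bar. Half a turn about z gives the same key. At first it stands upright in the rack, hanging by its collar on the top board, bar about along the rack; lift it straight up 40 mm to clear the board.
- key_bar (a point): Middle of the key's cross-bar, to hold it by: 76 mm long (along the key's y), 12 mm thick (its x), 18 mm deep (its z). It is 55 mm above the collar's underside. Same axes as the key.
- key_nose (a point): The key's tapered nose, 34 mm below the collar's underside. Above it two flat wings in line with the cross-bar (along the key's y), 22 mm across over both and 5 mm thick, reach from 10 to 26 mm below the collar and narrow to 18 x 3 at 29 mm. The collar stops the key from going in deeper.
- rack: Fixed bamboo rack, 240 mm long (its x), 70 wide, 85 high; origin at the centre of its underside. The key hangs in a slot at x = -90, the end nearer the robot; four skewers stand at x = 0, 34, 68, 102; all at y = 0. It stands left or right of the grill.
- lock_plate: Square face plate of the lock, 64 x 64 mm, on the left of the grill's sloping panel as seen from the robot. Origin: centre of the keyhole on the outer face. z points out along the lock's axis, leaning 22 degrees from vertical towards the robot; x up the slope, y to the left. The key enters with its z along this z and its bar along this y; fully home, its origin meets this one (collar on plate).
- keyhole (a point): Same point and axes as the lock plate: the mouth of the keyhole, a 13 mm square opening with a slot 25.6 mm long along y and 8 mm wide, in a plate 5 mm thick. Only when the key is home to within 5 mm are its wings behind the plate, so that it can turn; once turned it is captive and stays in by itself. The panel's upper edge, where the hood begins, is 50 mm up the slope.
- lock_core (a joint): Angle of the lock's core, rad: 0 to 0.05 locked, 1.48 unlocked (hard stop). The key turns it clockwise, seen looking into the keyhole, that is about minus the plate's z, with some 0.1 rad of play and 0.05 N m. Its hidden cam tongue holds the hood down and is clear of it beyond about 0.5 rad.
- hood (a joint): Opening angle of the grill's aluminium hood, rad: 0 shut, up to 1.5, hinged along its rear (far) edge on a level line along y that lies 208 mm beyond (+x) and 73 mm below the handle when shut; opening swings the handle up and away from the robot. Stiff hinge: about 7 N at the handle lifts it and it stays where it is left. While locked it gives only about 0.02 rad.
- hood_handle (a point): Middle of the hood's handle, a round black bar 14 mm across, 130 long, running across the hood along y, on two posts 56 mm either side of its middle and 38 mm clear of the hood's front edge, which is bevelled 45 degrees. Grip it across from above or leaning towards the robot. Axes are the hood's: shut, z is up and x away from the robot.
- grill: Tabletop gas grill, fixed, 300 mm deep, 360 wide, 210 high with its hood shut, on four short legs; origin at the centre of its underside, x away from the robot. The hood covers the rear 200 mm; the sloping steel control panel is along the near side.
- gas_knob (a joint): The gas knob (black, round, 48 mm across, on the panel 185 mm right of the lock): 0 rad is off; it turns easily, up to 2.4 rad.
- skewer0: Stainless skewer, 255 mm long with a ring at its top, standing loose in the rack's hole at x = +0 mm; origin at its lower tip.
- skewer1: Stainless skewer, 255 mm long with a ring at its top, standing loose in the rack's hole at x = +34 mm; origin at its lower tip.
- skewer2: Stainless skewer, 255 mm long with a ring at its top, standing loose in the rack's hole at x = +68 mm; origin at its lower tip.
- skewer3: Stainless skewer, 255 mm long with a ring at its top, standing loose in the rack's hole at x = +102 mm; origin at its lower tip.
- tin: Closed aluminium tin with a lid, 154 x 104 mm and 92 high, loose; origin at the centre of its underside; to be left alone.

How it is judged:
On the way, in this order (a step that is already met when the one before it is completed fails the run):
1. the key is fully home in the lock, not yet turned (z of key in the frame of lock_plate below 0.005 m and distance between key and lock_plate below 0.01 m and angle between the z axis of key and the z axis of lock_plate, either way round below 0.15 rad and value of joint lock_core below 0.4 rad and value of joint hood below 0.1 rad), for 0.05 s.
2. the key, still in the lock, has turned it to unlocked with the hood still down (distance between key and lock_plate below 0.01 m and value of joint lock_core above 1.2 rad and value of joint hood below 0.1 rad), for 0.1 s.
At the end, for the whole second after the job is handed in: The hood stands at rest, open by at least 0.7 rad (40 degrees); the lock is turned to at least 1.15 rad and the key is still in it (its origin within 10 mm of the keyhole's); the gas knob is off (under 0.2 rad) (value of joint hood above 0.7 rad and velocity of joint hood between -0.05 and 0.05 rad/s and value of joint lock_core above 1.15 rad and distance between key and lock_plate below 0.01 m and value of joint gas_knob below 0.2 rad); the robot touches nothing.
It fails at once if the gas knob is turned by 0.25 rad or more (value of joint gas_knob above 0.25 rad).
It fails at once if a skewer is moved by more than 60 mm (distance of any of skewer0, skewer1, skewer2, skewer3 from where it was at the start of the episode above 0.06 m).
It fails at once if the tin is moved by more than 40 mm (distance of tin from where it was at the start of the episode above 0.04 m).
It also fails if it takes over 64 s, if anything falls off the work surface, if the arm or the gripper's body presses on something with over 40 N, if the wrist force passes 120 N, or if a joint passes its speed limit or range.

## Working session

There is one attempt and no reset: what is moved stays moved. The work goes in short steps, Python scripts to look and compute and a tool call to move; the robot and the scene stay as the last step left them, time stands still between calls to the robot, and variables do not carry over. Pictures are saved under pics/ and viewed, and the job is handed in when it is done.

Besides the shell and the picture viewer there is one more tool, called after "Request:" as name([rows], argument=value, ...), one row to a line, values as JSON. drive_tool: Moves the arm, as the interface text tells. Its arguments: {"type":"object","properties":{"plan":{"type":"array"},"newtons":{"type":"number"}},"required":["plan"]}

```bash
ls; mkdir -p pics
cat > h.py <<'E'
import numpy as np, cv2
from plant import *
from scipy.spatial.transform import Rotation as R
def shot(n,f):
    p=read_camera(n); cv2.imwrite('pics/'+f,p['pixels'][:,:,::-1]); return p
def rot(p):
    a=np.array(p['attitude'],float)
    return a if a.shape==(3,3) else R.from_rotvec(a).as_matrix() if a.size==3 else R.from_quat(a).as_matrix()
def proj(p,X):
    X=np.atleast_2d(X); c=(X-np.array(p['xyz']))@rot(p); c=c*[1,-1,-1]
    return cv2.projectPoints(c.astype(float),np.zeros(3),np.zeros(3),np.array(p['K'],float),np.array(p['D'],float))[0][:,0]
def ray(p,uv):
    u=cv2.undistortPoints(np.array(uv,float).reshape(-1,1,2),np.array(p['K'],float),np.array(p['D'],float))[:,0]
    d=np.c_[u[:,0],-u[:,1],-np.ones(len(u))]@rot(p).T
    return np.array(p['xyz']),d/np.linalg.norm(d,axis=1,keepdims=True)
def onz(p,uv,z):
    o,d=ray(p,uv); return o+d*((z-o[2])/d[:,2])[:,None]
def tri(obs):
    A=np.zeros((3,3));b=np.zeros(3)
    for p,uv in obs:
        o,d=ray(p,uv);M=np.eye(3)-np.outer(d[0],d[0]);A+=M;b+=M@o
    return np.linalg.solve(A,b)
E
python3 - <<'E'
from h import *
for n in ['scene','top','wrist']:
    p=shot(n,n+'0.png'); print(n,p['xyz'],p['attitude'],p['K'],p['D'],p['shot'])
    for l in ['key','key_bar','rack','lock_plate','keyhole','hood_handle','grill','gas_knob','tin','skewer0','key_nose']:
        try: print(l,[(np.round(d['at'],4).tolist(),round(d['p'],2)) for d in search_frame(p,l)][:3])
        except Exception as e: print(l,e)
print(read_state(),grasp_offset)
E
```

```text
pics
scene [ 1.11635373 -0.47905012  0.70527212] [0.84004629 0.35907056 0.71069648] [[352.46317714   0.         258.85600443]
 [  0.         352.46317714 190.06946919]
 [  0.           0.           1.        ]] [0.02962827 0.         0.         0.         0.        ] 1
key [([0.4802, -0.3523, 0.141], 0.53)]
key_bar [([0.4777, -0.3581, 0.1371], 0.54)]
rack [([0.6149, -0.3625, 0.081], 0.92)]
lock_plate [([0.561, 0.0384, 0.1241], 0.42), ([0.5671, -0.3497, 0.1751], 0.28)]
keyhole [([0.5694, -0.3502, 0.1746], 0.37)]
hood_handle [([0.7559, -0.1151, 0.2089], 0.93)]
grill [([0.7707, -0.125, 0.2105], 0.9), ([0.6399, -0.3471, 0.1875], 0.25)]
gas_knob [([0.5645, -0.1458, 0.1512], 0.52)]
tin [([0.596, 0.3274, 0.0908], 0.56)]
skewer0 [([0.6081, -0.3433, 0.1922], 0.81), ([0.6742, -0.3381, 0.2003], 0.72), ([0.5648, -0.3513, 0.175], 0.69)]
key_nose [([0.4767, -0.3588, 0.1451], 0.79)]
top [0.47237799 0.02146058 1.31592875] [ 0.10327647 -0.13061522 -1.56757448] [[419.48078789   0.         254.15611176]
 [  0.         419.48078789 189.69710662]
 [  0.           0.           1.        ]] [-0.13173018  0
[... 865 characters left out ...]
as_knob []
tin []
skewer0 []
key_nose []
{'t': 1.8, 'q': array([ 1.12860657e+00,  1.30397563e-01,  1.48820984e+00, -1.50062255e-05,
        1.52299920e+00, -8.53791717e-02]), 'dq': array([-0.00182033, -0.00013264, -0.00172412, -0.00250505,  0.00021167,
        0.00050569]), 'joint_torque': array([ 8.34618077e-04, -5.59771729e+01, -4.92025280e+01,  7.66906072e-02,
        2.32398463e-02, -3.33076073e-06]), 'tool_pos': array([0.20954508, 0.56221938, 0.21863127]), 'orientation': array([ 5.57505270e-01,  3.09171865e+00, -2.72846833e-05]), 'force': array([ 0.35887958, -0.47701183,  1.03315901]), 'wrist_torque': array([-0.05231426,  0.05504343,  0.03849164]), 'opening': 0.09309984019634945} 0.0188
```

View images.

View pics/scene0.png

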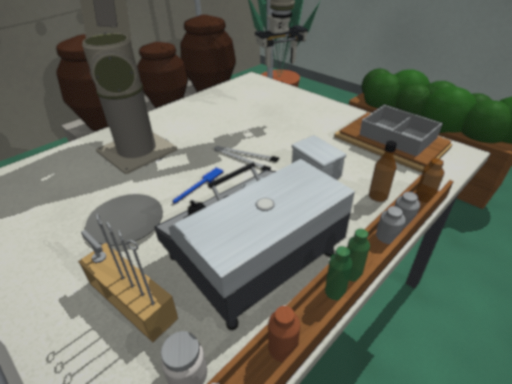

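View pics/top0.png

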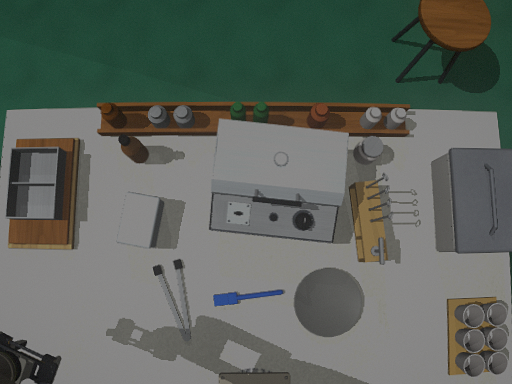

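View pics/wrist0.png

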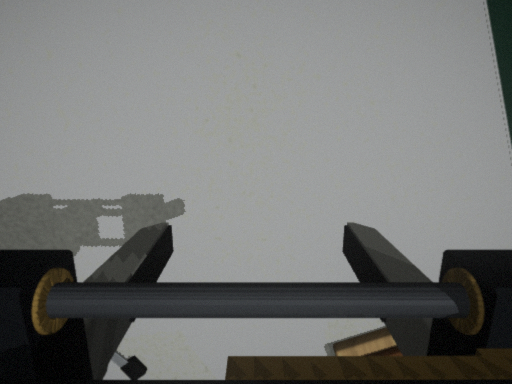

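Run:
```python
import cv2
i=cv2.imread('pics/top0.png')
cv2.imwrite('pics/z1.png',cv2.resize(i[185:245,200:350],None,fx=5.3,fy=5.3,interpolation=cv2.INTER_CUBIC))
cv2.imwrite('pics/z2.png',cv2.resize(i[170:270,340:430],None,fx=6,fy=6,interpolation=cv2.INTER_CUBIC))
```

```text
(no output)
```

View pics/z1.png

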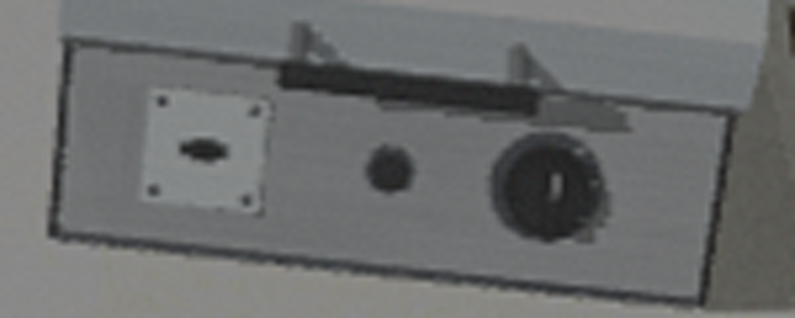

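View pics/z2.png

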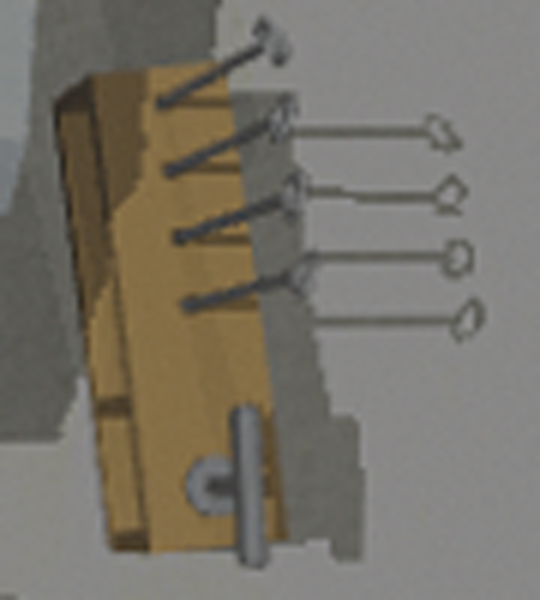

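```bash
cat >> h.py <<'E'
def c1(u,v): return (200+(u+.5)/5.3-.5,185+(v+.5)/5.3-.5)
def c2(u,v): return (340+(u+.5)/6-.5,170+(v+.5)/6-.5)
E
python3 - <<'E'
from h import *
p=read_camera('top')
L=onz(p,[c1(205,149)],.127)[0]; K=onz(p,[c1(548,187)],.127)[0]
print('lock',L,'knob',K,np.degrees(np.arctan2(*( (L-K)[:2]))), np.linalg.norm(L-K))
hd=onz(p,[c1(281,76),c1(538,101)],.205); d=hd[0]-hd[1]; print('handle',hd,hd.mean(0),np.linalg.norm(d),np.degrees(np.arctan2(d[0],d[1])))
s=onz(p,[c2(163,103),c2(170,170),c2(180,238),c2(188,305)],.085);print('skew',s);d=s[0]-s[3];print(np.degrees(np.arctan2(d[1],d[0])),np.linalg.norm(d))
b=onz(p,[c2(243,405),c2(257,565)],.148);d=b[0]-b[1];print('bar',b,b.mean(0),np.degrees(np.arctan2(d[1],d[0])),np.linalg.norm(d))
print('collar',onz(p,[c2(212,485)],.09))
# screws
print(onz(p,[c1(162,101),c1(255,111),c1(246,201),c1(153,190)],.127))
E
```

```text
lock [0.58457226 0.04585203 0.127     ] knob [ 0.56402962 -0.13840939  0.127     ] 6.361429730078957 0.18540298966185786
handle [[ 0.61413487  0.00612856  0.205     ]
 [ 0.60149484 -0.1235841   0.205     ]] [ 0.60781485 -0.05872777  0.205     ] 0.13032706718783243 5.565692727778269
skew [[ 0.66651235 -0.33957876  0.085     ]
 [ 0.63257287 -0.34177049  0.085     ]
 [ 0.59836893 -0.3455296   0.085     ]
 [ 0.56488582 -0.34833328  0.085     ]]
4.923535940025428 0.10200290609093683
bar [[ 0.51286809 -0.35429257  0.148     ]
 [ 0.43811728 -0.35848042  0.148     ]] [ 0.47549269 -0.3563865   0.148     ] 3.2065921651409726 0.07486802416949445
collar [[ 0.47579693 -0.35586303  0.09      ]]
[[0.6104607  0.06908303 0.127     ]
 [0.60510095 0.01904982 0.127     ]
 [0.55666923 0.02382601 0.127     ]
 [0.56252149 0.07359147 0.127     ]]
```

```bash
cat >> h.py <<'E'
import json
def down(psi): # tool z down, tool y heading psi
    y=np.array([np.cos(psi),np.sin(psi),0]); z=np.array([0,0,-1.]); return np.c_[np.cross(y,z),y,z]
def cur():
    s=read_state(); return np.array(s['tool_pos']),R.from_rotvec(s['orientation']).as_matrix(),s
def plan(p0,R0,wps,claw,mm=45,deg=8):
    P,Q=p0.copy(),R0.copy(); rows=[]
    for (pt,Rt) in wps:
        n=max(1,int(np.ceil(max(np.linalg.norm(pt-P)*1000/mm,np.degrees(np.linalg.norm(R.from_matrix(Q.T@Rt).as_rotvec()))/deg))))
        for k in range(n):
            f=1/(n-k)
            l=np.round(Q.T@(pt-P)*100*f,2)
            a=np.round(np.degrees(R.from_matrix(Q.T@Rt).as_rotvec())*f,1)
            P=P+Q@(l/100); Q=Q@R.from_rotvec(np.radians(a)).as_matrix()
            rows.append({"claw":claw,"linear":l.tolist(),"angular":a.tolist()})
    for i in range(0,len(rows),12): print(json.dumps(rows[i:i+12]))
    print('end',P.round(4),R.from_matrix(Q).as_rotvec().round(4)); return P,Q
E
python3 - <<'E'
from h import *
p,Q,s=cur()
plan(p,Q,[(np.array([.43,.03,.28]),down(1.42)),(np.array([.475,-.356,.24]),down(np.radians(93.5)))],0)
E
```

```text
[{"claw": 0, "linear": [-3.02, -3.24, -0.47], "angular": [-0.0, -0.0, -0.9]}, {"claw": 0, "linear": [-2.97, -3.29, -0.47], "angular": [-0.0, -0.0, -0.9]}, {"claw": 0, "linear": [-2.92, -3.34, -0.47], "angular": [-0.0, -0.0, -0.9]}, {"claw": 0, "linear": [-2.86, -3.38, -0.47], "angular": [-0.0, -0.0, -0.9]}, {"claw": 0, "linear": [-2.81, -3.43, -0.47], "angular": [-0.0, -0.0, -0.9]}, {"claw": 0, "linear": [-2.75, -3.47, -0.47], "angular": [-0.0, -0.0, -0.9]}, {"claw": 0, "linear": [-2.7, -3.51, -0.47], "angular": [-0.0, -0.0, -0.9]}, {"claw": 0, "linear": [-2.64, -3.56, -0.47], "angular": [-0.0, -0.0, -0.9]}, {"claw": 0, "linear": [-2.59, -3.6, -0.48], "angular": [-0.0, -0.0, -0.9]}, {"claw": 0, "linear": [-2.53, -3.64, -0.47], "angular": [-0.0, -0.0, -0.9]}, {"claw": 0, "linear": [-2.48, -3.67, -0.48], "angular": [-0.0, -0.0, -0.9]}, {"claw": 0, "linear": [-2.42, -3.71, -0.47], "angular": [-0.0, -0.0, -1.0]}]
[{"claw": 0, "linear": [-2.35, -3.76, -0.48], "angular": [-0.0, -0.0, -0.9]}, {"claw": 0, "linear": [-1.14, -4.16, 0.45], "angular": [-0.0, -0.0, -1.3]}, {"claw": 0, "linear": [-1.04, -4.19, 0.44], "angular": [-0.0, -0.0, -1.4]}, {"claw": 0, "linear": [-0.94, -4.21, 0.45], "angular": [-0.0, -0.0, -1.3]}, {"claw": 0, "linear": [-0.85, -4.24, 0.44], "angular": [-0.0, -0.0, -1.4]}, {"claw": 0, "linear": [-0.74, -4.25, 0.45], "angular": [-0.0, -0.0, -1.3]}, {"claw": 0, "linear": [-0.65, -4.27, 0.44], "angular": [-0.0, -0.0, -1.4]}, {"claw": 0, "linear": [-0.54, -4.29, 0.45], "angular": [-0.0, -0.0, -1.3]}, {"claw": 0, "linear": [-0.44, -4.29, 0.44], "angular": [-0.0, -0.0, -1.4]}, {"claw": 0, "linear": [-0.34, -4.31, 0.45], "angular": [-0.0, -0.0, -1.3]}]
end [ 0.475 -0.356  0.24 ] [ 9.4700e-02 -3.1401e+00  1.0000e-04]
```

Request:
drive_tool([
  {"claw":0,"linear":[-3.0,-3.25,-0.5],"angular":[0,0,-0.9]},
  {"claw":0,"linear":[-3.0,-3.3,-0.5],"angular":[0,0,-0.9]},
  {"claw":0,"linear":[-2.9,-3.35,-0.5],"angular":[0,0,-0.9]},
  {"claw":0,"linear":[-2.85,-3.4,-0.5],"angular":[0,0,-0.9]},
  {"claw":0,"linear":[-2.8,-3.45,-0.5],"angular":[0,0,-0.9]},
  {"claw":0,"linear":[-2.75,-3.5,-0.5],"angular":[0,0,-0.9]},
  {"claw":0,"linear":[-2.7,-3.5,-0.5],"angular":[0,0,-0.9]},
  {"claw":0,"linear":[-2.65,-3.55,-0.5],"angular":[0,0,-0.9]},
  {"claw":0,"linear":[-2.6,-3.6,-0.5],"angular":[0,0,-0.9]},
  {"claw":0,"linear":[-2.55,-3.65,-0.5],"angular":[0,0,-0.9]},
  {"claw":0,"linear":[-2.5,-3.7,-0.5],"angular":[0,0,-0.9]},
  {"claw":0,"linear":[-2.4,-3.7,-0.5],"angular":[0,0,-1.0]},
])

```text
t: 3.35
tool_pos: [0.4133, 0.0685, 0.2791]
orientation: [0.261, 3.13, 0.0]
force: [1.3, 0.5, -0.8]
opening: 0.0931
```

Run:
```python
from h import *
p=shot('wrist','w1.png'); print(p['xyz'],p['attitude'])
for l in ['lock_plate','keyhole','hood_handle','gas_knob']:
    print(l,[(np.round(d['at'],4).tolist(),round(d['p'],2)) for d in search_frame(p,l)][:3])
P,Q,s=cur();print(P,s['orientation'],s['t'],s['q'])
```

```text
[0.34191097 0.07928744 0.44551297] [-0.21854916 -0.18740942  1.3962848 ]
lock_plate [([0.5987, 0.0448, 0.1348], 0.91), ([0.585, -0.0061, 0.1263], 0.39), ([0.6169, -0.0259, 0.1481], 0.26)]
keyhole [([0.5942, 0.0397, 0.1334], 0.57)]
hood_handle [([0.6179, -0.0237, 0.1473], 0.57)]
gas_knob [([0.5839, -0.0054, 0.1263], 0.6)]
[0.4127339  0.07021231 0.27859804] [-2.62734979e-01 -3.13039743e+00 -6.85790503e-04] 3.6 [ 4.54858500e-02 -3.92734473e-01  1.85814196e+00  4.59859643e-04
  1.67631612e+00 -1.35779411e+00]
```

View pics/w1.png

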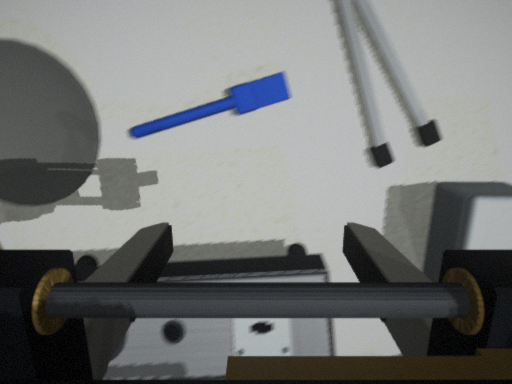

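Run:
```python
from h import *
i=cv2.imread('pics/w1.png'); cv2.imwrite('pics/z3.png',cv2.resize(i[240:384,130:350],None,fx=3.5,fy=3.5,interpolation=cv2.INTER_CUBIC))
w=read_camera('wrist');t=read_camera('top')
print(tri([(w,[(262,327)]),(t,[c1(205,149)])]))
for z in (.12,.127,.134): print(onz(w,[(262,327)],z),onz(t,[c1(205,149)],z))
```

```text
[0.58442525 0.04582374 0.12856587]
[[0.5909995  0.04487508 0.12      ]] [[0.58523282 0.04599563 0.12      ]]
[[0.58562776 0.04565343 0.127     ]] [[0.58457226 0.04585203 0.127     ]]
[[0.58025601 0.04643179 0.134     ]] [[0.5839117  0.04570842 0.134     ]]
```

View pics/z3.png

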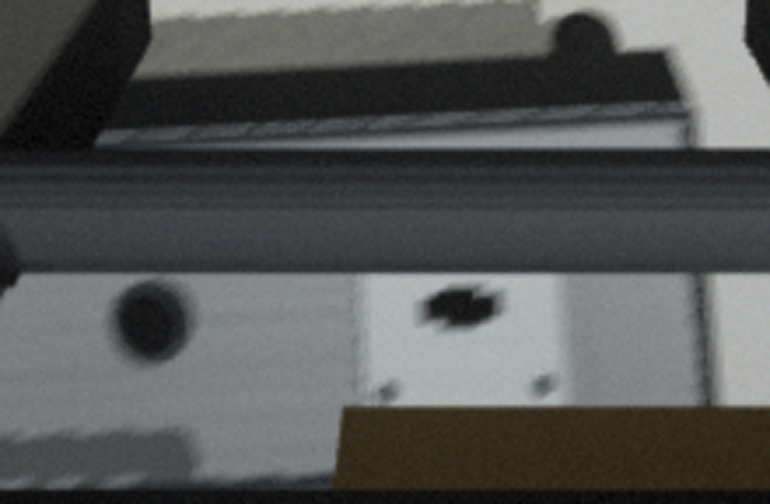

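Run:
```python
from h import *
p,Q,s=cur()
plan(p,Q,[(np.array([.475,-.356,.24]),down(np.radians(93.5)))],0,mm=42)
```

```text
[{"claw": 0, "linear": [-1.2, -3.73, 0.35], "angular": [0.0, -0.0, -1.2]}, {"claw": 0, "linear": [-1.12, -3.76, 0.35], "angular": [0.0, -0.0, -1.2]}, {"claw": 0, "linear": [-1.04, -3.78, 0.35], "angular": [0.0, -0.0, -1.2]}, {"claw": 0, "linear": [-0.96, -3.8, 0.35], "angular": [0.0, -0.0, -1.2]}, {"claw": 0, "linear": [-0.88, -3.82, 0.35], "angular": [0.0, -0.0, -1.2]}, {"claw": 0, "linear": [-0.8, -3.84, 0.35], "angular": [0.0, -0.0, -1.2]}, {"claw": 0, "linear": [-0.72, -3.86, 0.35], "angular": [0.0, -0.0, -1.2]}, {"claw": 0, "linear": [-0.64, -3.87, 0.35], "angular": [0.0, -0.0, -1.1]}, {"claw": 0, "linear": [-0.57, -3.88, 0.35], "angular": [0.0, -0.0, -1.2]}, {"claw": 0, "linear": [-0.49, -3.89, 0.34], "angular": [0.0, -0.0, -1.1]}, {"claw": 0, "linear": [-0.41, -3.9, 0.35], "angular": [0.0, -0.0, -1.2]}]
end [ 0.475 -0.356  0.24 ] [ 9.6500e-02 -3.1399e+00 -5.0000e-04]
```

Request:
drive_tool([
  {"claw":0,"linear":[-1.2,-3.75,0.35],"angular":[0,0,-1.2]},
  {"claw":0,"linear":[-1.1,-3.75,0.35],"angular":[0,0,-1.2]},
  {"claw":0,"linear":[-1.05,-3.8,0.35],"angular":[0,0,-1.2]},
  {"claw":0,"linear":[-0.95,-3.8,0.35],"angular":[0,0,-1.2]},
  {"claw":0,"linear":[-0.9,-3.8,0.35],"angular":[0,0,-1.2]},
  {"claw":0,"linear":[-0.8,-3.85,0.35],"angular":[0,0,-1.2]},
  {"claw":0,"linear":[-0.7,-3.85,0.35],"angular":[0,0,-1.2]},
  {"claw":0,"linear":[-0.65,-3.85,0.35],"angular":[0,0,-1.1]},
  {"claw":0,"linear":[-0.55,-3.9,0.35],"angular":[0,0,-1.2]},
  {"claw":0,"linear":[-0.5,-3.9,0.35],"angular":[0,0,-1.1]},
  {"claw":0,"linear":[-0.4,-3.9,0.35],"angular":[0,0,-1.2]},
  {"claw":0,"linear":[0,0,0],"angular":[0,0,0]},
])

```text
t: 5.2
tool_pos: [0.4747, -0.3577, 0.2388]
orientation: [0.094, -3.139, -0.002]
force: [-0.4, 0.4, -0.2]
opening: 0.0932
```

Run:
```python
from h import *
p=shot('wrist','w2.png')
P,Q,s=cur();print(P,s['orientation'],s['t'],s['q'],s['force'])
for X in ([.475,-.356,.149],[.5129,-.3543,.149],[.438,-.3585,.149]): print(proj(p,X))
i=p['pixels'][:,:,::-1]; cv2.imwrite('pics/w2z.png',cv2.resize(i[180:384,130:380],None,fx=2.9,fy=2.9,interpolation=cv2.INTER_CUBIC))
```

```text
[ 0.47482399 -0.35646163  0.23924539] [ 9.47089874e-02 -3.13906570e+00 -2.26548623e-03] 5.25 [-7.30488939e-01  1.07457164e-01  1.47557995e+00  2.88369979e-04
  1.56034534e+00 -2.36161239e+00] [-0.07005937 -0.06693163 -0.20354591]
[[260.31573836 193.69005673]]
[[259.50477121 237.19886235]]
[[260.09167978 147.92648347]]
```

View pics/w2z.png

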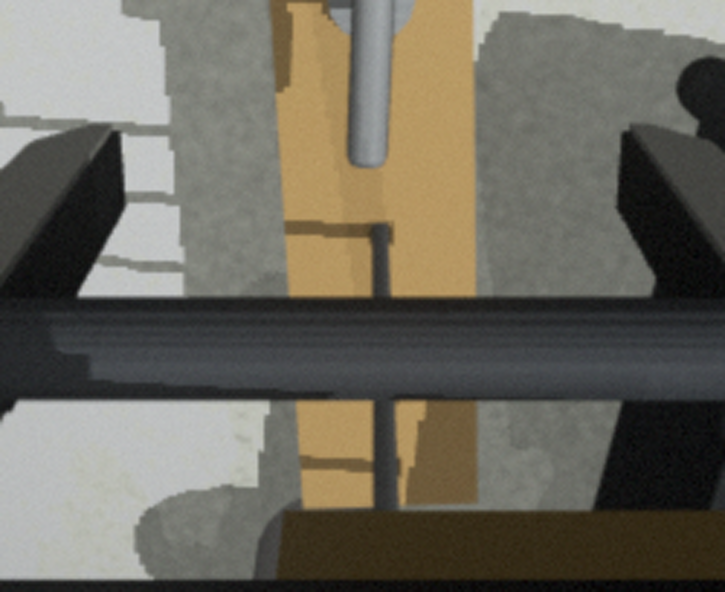

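Run:
```python
import cv2
i=cv2.imread('pics/w2.png'); cv2.imwrite('pics/w2y.png',cv2.resize(i[130:250,190:330],None,fx=5,fy=5,interpolation=cv2.INTER_CUBIC))
```

```text
(no output)
```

View pics/w2y.png

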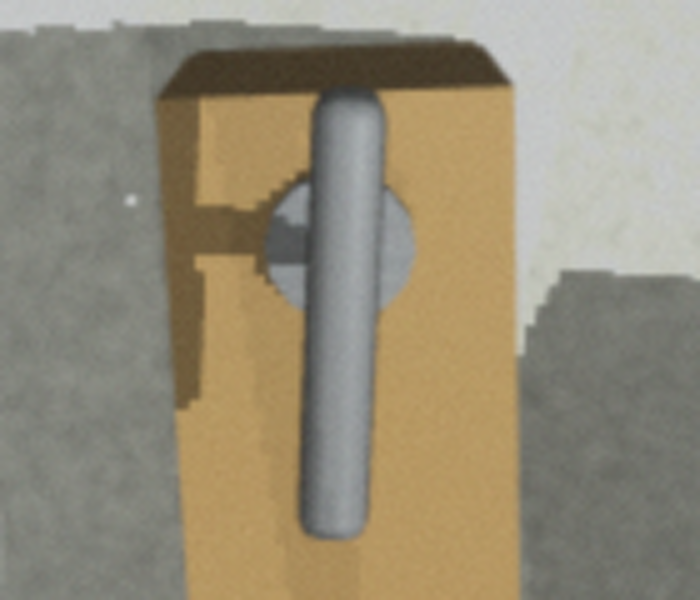

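Run:
```python
from h import *
p=read_camera('wrist')
b=onz(p,[(190+350.5/5-.5,130+90.5/5-.5),(190+334.5/5-.5,130+537.5/5-.5)],.147);d=b[1]-b[0];print(b,b.mean(0),np.degrees(np.arctan2(d[1],d[0])),np.linalg.norm(d))
c=onz(p,[(190+340/5-.5,130+245.5/5-.5)],.09);print(c)
P,Q,s=cur(); plan(P,Q,[(np.array([b.mean(0)[0],b.mean(0)[1],.119]),down(np.arctan2(d[1],d[0])+np.pi/2))],0,mm=30)
```

```text
[[ 0.43825767 -0.35762161  0.147     ]
 [ 0.51408761 -0.35558466  0.147     ]] [ 0.47617264 -0.35660313  0.147     ] 1.538718270796114 0.07585729922311883
[[ 0.47666881 -0.35676885  0.09      ]]
[{"claw": 0, "linear": [-0.02, -0.02, 2.41], "angular": [0.0, -0.0, 0.4]}, {"claw": 0, "linear": [-0.03, -0.02, 2.41], "angular": [0.0, -0.0, 0.4]}, {"claw": 0, "linear": [-0.03, -0.02, 2.42], "angular": [0.0, -0.0, 0.4]}, {"claw": 0, "linear": [-0.02, -0.02, 2.41], "angular": [0.0, -0.0, 0.4]}, {"claw": 0, "linear": [-0.03, -0.02, 2.42], "angular": [0.1, -0.0, 0.4]}]
end [ 0.4762 -0.3566  0.119 ] [ 4.1000e-02 -3.1407e+00  9.0000e-04]
```

Request:
drive_tool([
  {"claw":0,"linear":[-0.03,-0.02,2.4],"angular":[0,0,0.3]},
  {"claw":0,"linear":[-0.03,-0.02,2.4],"angular":[0,0,0.3]},
  {"claw":0,"linear":[-0.03,-0.02,2.4],"angular":[0,0,0.3]},
  {"claw":0,"linear":[-0.03,-0.02,2.4],"angular":[0,0,0.3]},
  {"claw":0,"linear":[-0.03,0,2.4],"angular":[0.1,0,0.3]},
  {"claw":1,"linear":[0,0,0],"angular":[0,0,0]},
  {"claw":1,"linear":[0,0,0],"angular":[0,0,0]},
  {"claw":1,"linear":[0,0,0],"angular":[0,0,0]},
  {"claw":1,"linear":[0,0,0],"angular":[0,0,0]},
  {"claw":1,"linear":[0,0,0],"angular":[0,0,0]},
  {"claw":1,"linear":[0,0,0],"angular":[0,0,0]},
], newtons=50)

```text
t: 6.68
tool_pos: [0.4761, -0.358, 0.1202]
orientation: [-0.053, 3.141, -0.003]
force: [0.9, 0.5, 0.5]
opening: 0.038
```

Request:
drive_tool([
  {"claw":1,"linear":[0,0,0],"angular":[0,0,0]},
  {"claw":1,"linear":[0,0,0],"angular":[0,0,0]},
  {"claw":1,"linear":[0,0,0],"angular":[0,0,0]},
  {"claw":1,"linear":[0,0,0],"angular":[0,0,0]},
  {"claw":1,"linear":[0,0,0],"angular":[0,0,0]},
])

```text
t: 7.3
tool_pos: [0.476, -0.3578, 0.1201]
orientation: [0.054, -3.141, 0.003]
force: [0.5, -0.5, 0.6]
opening: 0.0116
```

Run:
```python
from h import *
P,Q,s=cur();print(P,Q,s['t'],s['q'],s['force'],s['opening'])
```

```text
[ 0.47601848 -0.35783268  0.12005929] [[-9.99417341e-01 -3.41317319e-02 -5.97542278e-05]
 [-3.41315881e-02  9.99416002e-01 -1.63991656e-03]
 [ 1.15692524e-04 -1.63692154e-03 -9.99998654e-01]] 7.3 [-7.29880564e-01  1.83207984e-01  1.61257445e+00 -1.29493748e-03
  1.34476147e+00 -2.33452565e+00] [ 0.522771   -0.45639464  0.58741128] 0.011623191108154823
```

```bash
cat >> h.py <<'E'
def plate(yaw=np.radians(-6.0)):
    ex=np.array([np.cos(yaw),np.sin(yaw),0]); ey=np.array([-np.sin(yaw),np.cos(yaw),0]); ez=np.array([0,0,1.]); a=np.radians(22)
    return np.c_[np.cos(a)*ex+np.sin(a)*ez, ey, -np.sin(a)*ex+np.cos(a)*ez]
LK=np.array([.5845,.0458,.128]); KT=0.035
def lockpose(h,th=0,off=(0,0),lk=LK): # h: key origin above plate, th: cw turn, off: in plate xy
    A=plate(); zp=A[:,2]; T=np.c_[A[:,1],A[:,0],-zp]
    T=T@R.from_rotvec([0,0,th]).as_matrix()
    return lk+A[:,0]*off[0]+A[:,1]*off[1]+zp*(h+KT),T
E
python3 - <<'E'
from h import *
P,Q,s=cur()
P,Q=plan(P,Q,[(P+[0,0,.07],Q)],1,mm=30)
plan(P,Q,[(np.array([.45,-.14,.31]),down(np.radians(40))),lockpose(.085)],1,mm=40,deg=7)
E
```

```text
[{"claw": 1, "linear": [0.0, -0.0, -2.33], "angular": [0.0, 0.0, 0.0]}, {"claw": 1, "linear": [0.0, -0.01, -2.33], "angular": [0.0, 0.0, 0.0]}, {"claw": 1, "linear": [0.0, -0.0, -2.34], "angular": [0.0, 0.0, 0.0]}]
end [ 0.476  -0.3578  0.1901] [ 5.360e-02 -3.141e+00  2.600e-03]
[{"claw": 1, "linear": [0.23, 2.73, -1.5], "angular": [-0.0, 0.0, 6.5]}, {"claw": 1, "linear": [0.54, 2.69, -1.5], "angular": [-0.0, 0.0, 6.5]}, {"claw": 1, "linear": [0.84, 2.61, -1.5], "angular": [-0.0, 0.0, 6.5]}, {"claw": 1, "linear": [1.13, 2.49, -1.51], "angular": [-0.0, 0.0, 6.5]}, {"claw": 1, "linear": [1.41, 2.35, -1.5], "angular": [-0.0, 0.0, 6.5]}, {"claw": 1, "linear": [1.66, 2.18, -1.51], "angular": [-0.0, 0.0, 6.5]}, {"claw": 1, "linear": [1.9, 1.97, -1.5], "angular": [-0.0, 0.0, 6.5]}, {"claw": 1, "linear": [2.11, 1.75, -1.51], "angular": [-0.1, 0.1, 6.5]}, {"claw": 1, "linear": [1.1, 2.39, 0.89], "angular": [-2.6, -1.1, 5.7]}, {"claw": 1, "linear": [1.35, 2.22, 0.97], "angular": [-2.6, -1.1, 5.7]}, {"claw": 1, "linear": [1.58, 2.03, 1.03], "angular": [-2.6, -1.1, 5.7]}, {"claw": 1, "linear": [1.8, 1.82, 1.09], "angular": [-2.6, -1.1, 5.7]}]
[{"claw": 1, "linear": [1.99, 1.58, 1.13], "angular": [-2.6, -1.1, 5.6]}, {"claw": 1, "linear": [2.15, 1.32, 1.16], "angular": [-2.6, -1.1, 5.7]}, {"claw": 1, "linear": [2.29, 1.05, 1.17], "angular": [-2.6, -1.1, 5.6]}, {"claw": 1, "linear": [2.4, 0.77, 1.17], "angular": [-2.6, -1.1, 5.7]}]
end [0.5398 0.0505 0.2392] [2.1065 1.8956 0.3693]
```

Request:
drive_tool([
  {"claw":1,"linear":[0,0,-1.5],"angular":[0,0,0]},
  {"claw":1,"linear":[0,0,-3],"angular":[0,0,0]},
  {"claw":1,"linear":[0,0,-4],"angular":[0,0,0]},
])

```text
t: 7.68
tool_pos: [0.4755, -0.3573, 0.2059]
orientation: [0.054, -3.14, 0.001]
force: [1.0, 0.2, -0.1]
opening: 0.0115
```

Run:
```python
from h import *
P,Q,s=cur();print(P,s['opening'],s['force'])
plan(P,Q,[(np.array([.45,-.14,.31]),down(np.radians(40))),lockpose(.085)],1,mm=40,deg=7)
```

```text
[ 0.47553915 -0.35725869  0.20590838] 0.01146706592817463 [ 0.96284998  0.22117664 -0.13999353]
[{"claw": 1, "linear": [0.23, 2.72, -1.3], "angular": [-0.0, -0.0, 6.5]}, {"claw": 1, "linear": [0.53, 2.68, -1.3], "angular": [-0.0, -0.0, 6.5]}, {"claw": 1, "linear": [0.84, 2.6, -1.3], "angular": [-0.0, -0.0, 6.5]}, {"claw": 1, "linear": [1.12, 2.49, -1.3], "angular": [-0.0, -0.0, 6.5]}, {"claw": 1, "linear": [1.4, 2.35, -1.3], "angular": [-0.0, -0.0, 6.5]}, {"claw": 1, "linear": [1.66, 2.18, -1.31], "angular": [-0.0, -0.0, 6.5]}, {"claw": 1, "linear": [1.89, 1.98, -1.3], "angular": [-0.0, -0.0, 6.5]}, {"claw": 1, "linear": [2.11, 1.74, -1.31], "angular": [-0.1, -0.0, 6.5]}, {"claw": 1, "linear": [1.1, 2.39, 0.89], "angular": [-2.6, -1.1, 5.7]}, {"claw": 1, "linear": [1.35, 2.23, 0.97], "angular": [-2.6, -1.1, 5.7]}, {"claw": 1, "linear": [1.58, 2.03, 1.03], "angular": [-2.6, -1.1, 5.7]}, {"claw": 1, "linear": [1.8, 1.82, 1.09], "angular": [-2.6, -1.1, 5.7]}]
[{"claw": 1, "linear": [1.99, 1.58, 1.13], "angular": [-2.6, -1.1, 5.6]}, {"claw": 1, "linear": [2.15, 1.32, 1.16], "angular": [-2.6, -1.1, 5.7]}, {"claw": 1, "linear": [2.29, 1.05, 1.17], "angular": [-2.6, -1.1, 5.6]}, {"claw": 1, "linear": [2.4, 0.77, 1.16], "angular": [-2.6, -1.1, 5.7]}]
end [0.5398 0.0505 0.2393] [2.1063 1.8956 0.3691]
```

Request:
drive_tool([
  {"claw":1,"linear":[0.25,2.7,-1.3],"angular":[0,0,6.5]},
  {"claw":1,"linear":[0.55,2.7,-1.3],"angular":[0,0,6.5]},
  {"claw":1,"linear":[0.85,2.6,-1.3],"angular":[0,0,6.5]},
  {"claw":1,"linear":[1.1,2.5,-1.3],"angular":[0,0,6.5]},
  {"claw":1,"linear":[1.4,2.35,-1.3],"angular":[0,0,6.5]},
  {"claw":1,"linear":[1.65,2.2,-1.3],"angular":[0,0,6.5]},
  {"claw":1,"linear":[1.9,2.0,-1.3],"angular":[0,0,6.5]},
  {"claw":1,"linear":[2.1,1.75,-1.3],"angular":[0,0,6.5]},
  {"claw":1,"linear":[1.1,2.4,0.9],"angular":[-2.6,-1.1,5.7]},
  {"claw":1,"linear":[1.35,2.2,1.0],"angular":[-2.6,-1.1,5.7]},
  {"claw":1,"linear":[1.6,2.0,1.0],"angular":[-2.6,-1.1,5.7]},
  {"claw":1,"linear":[1.8,1.8,1.1],"angular":[-2.6,-1.1,5.7]},
])

```text
t: 9.18
tool_pos: [0.495, -0.0442, 0.2739]
orientation: [1.779, 2.399, 0.197]
force: [0.8, -0.5, -0.6]
opening: 0.0117
```

Run:
```python
from h import *
P,Q,s=cur();print(P,s['opening'],s['force'],s['q'])
plan(P,Q,[lockpose(.085)],1,mm=40,deg=7)
```

```text
[ 0.49502913 -0.04423137  0.27392932] 0.011746688758743573 [ 0.78301272 -0.49779811 -0.61897775] [-0.24084909 -0.37659673  1.86771855  0.06379714  1.46247288 -0.53664535]
[{"claw": 1, "linear": [1.98, 1.57, 1.11], "angular": [-2.6, -1.1, 5.6]}, {"claw": 1, "linear": [2.14, 1.31, 1.14], "angular": [-2.6, -1.1, 5.6]}, {"claw": 1, "linear": [2.28, 1.05, 1.14], "angular": [-2.5, -1.0, 5.6]}, {"claw": 1, "linear": [2.4, 0.76, 1.15], "angular": [-2.6, -1.1, 5.6]}]
end [0.5398 0.0505 0.2392] [2.1045 1.8952 0.3687]
```

Request:
drive_tool([
  {"claw":1,"linear":[2.0,1.55,1.1],"angular":[-2.6,-1.1,5.6]},
  {"claw":1,"linear":[2.15,1.3,1.15],"angular":[-2.6,-1.1,5.6]},
  {"claw":1,"linear":[2.3,1.05,1.15],"angular":[-2.5,-1.0,5.6]},
  {"claw":1,"linear":[2.4,0.75,1.15],"angular":[-2.6,-1.1,5.6]},
  {"claw":1,"linear":[0,0,0],"angular":[0,0,0]},
  {"claw":1,"linear":[0,0,0],"angular":[0,0,0]},
])

```text
t: 9.93
tool_pos: [0.5386, 0.0502, 0.2388]
orientation: [2.1, 1.903, 0.366]
force: [0.3, -1.2, -0.6]
opening: 0.0113
```

Run:
```python
from h import *
P,Q,s=cur();print(P,s['orientation'],s['opening'],s['force'],s['q'])
pt,Rt=lockpose(.085); print('err mm',(Q.T@(pt-P))*1000,np.degrees(R.from_matrix(Q.T@Rt).as_rotvec()))
w=shot('wrist','w4.png');t=shot('top','t4.png')
i=t['pixels'][:,:,::-1];cv2.imwrite('pics/t4z.png',cv2.resize(i[180:240,200:290],None,fx=8,fy=8,interpolation=cv2.INTER_CUBIC))
```

```text
[0.53857189 0.0502239  0.23880479] [2.1003337  1.90283203 0.36598498] 0.011331280466620165 [ 0.26748606 -1.17075487 -0.58708823] [ 0.03417555 -0.4258737   2.00321193 -0.05550696  1.1857956   0.14376469]
err mm [0.39338723 1.27351745 0.01833685] [-0.09559845 -0.01372857  0.34843701]
```

View pics/w4.png

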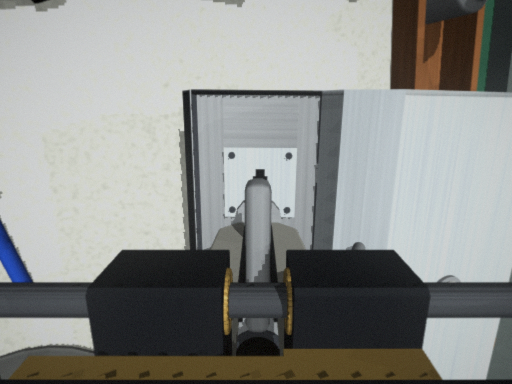

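View pics/t4z.png

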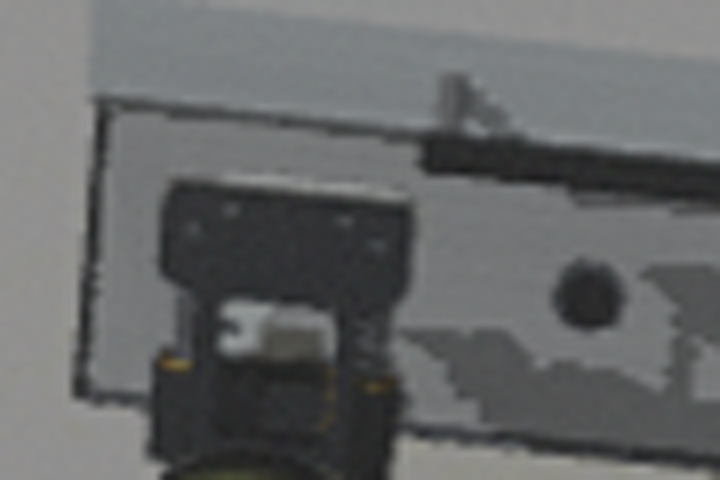

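Run:
```python
from h import *
w=read_camera('wrist')
i=w['pixels'][:,:,::-1].copy()
A=plate()
pp=lambda x,y,z=0: proj(w,LK+A@np.array([x,y,z]))[0]
print('corners',[pp(*c).round(1).tolist() for c in [(-.032,.032),(.032,.032),(.032,-.032),(-.032,-.032)]])
print('slot ends',pp(0,.0128),pp(0,-.0128), pp(-.004,.0128),pp(.004,.0128))
P,Q,s=cur()
ko=P+Q[:,2]*KT; print('key bar top far end',proj(w,ko-Q[:,2]*.064+Q[:,0]*.038),'mid',proj(w,ko-Q[:,2]*.064),'collar L/R',proj(w,ko+Q[:,1]*.015),proj(w,ko-Q[:,1]*.015))
z=cv2.resize(i[130:260,190:330],None,fx=5.5,fy=5.5,interpolation=cv2.INTER_CUBIC); cv2.imwrite('pics/w4z.png',z)
```

```text
corners [[221.6, 146.3], [295.2, 146.6], [292.9, 216.1], [223.3, 215.8]]
slot ends [258.32474381 168.10921885] [258.1907374  195.89935872] [253.80496208 168.09033348] [262.84450246 168.12813611]
key bar top far end [[256.85734497 181.09332874]] mid [[256.84527549 261.49434618]] collar L/R [[280.18493758 215.01217612]] [[233.8362439  214.98696983]]
```

View pics/w4z.png

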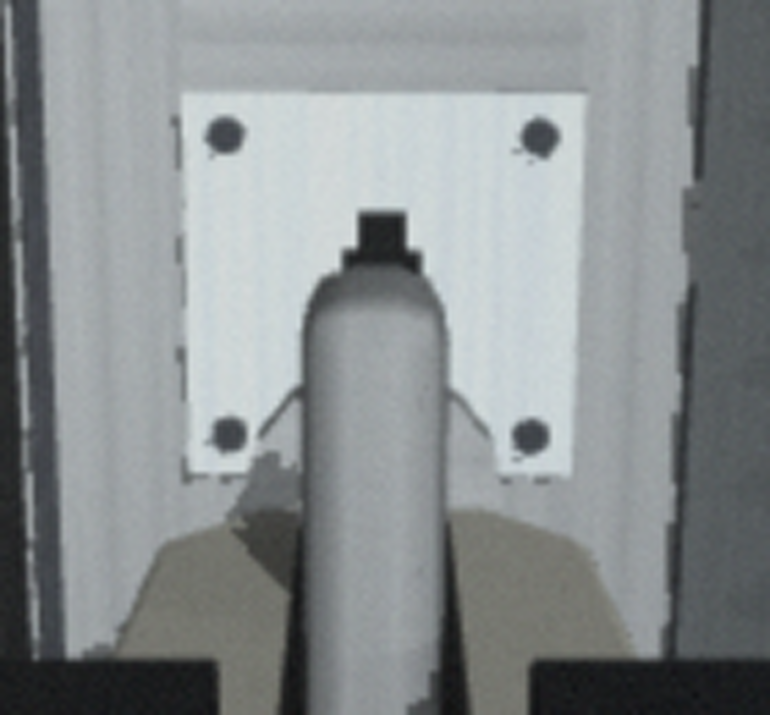

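```bash
cat >> h.py <<'E'
def keyoverlay(w,img,P,Q,f,ox,oy,dx=0,kt=KT,col=(0,0,255)):
    ko=P+Q[:,2]*kt+Q[:,0]*dx
    T=lambda a:[(np.array(proj(w,ko+Q@np.array(b)))[0]-[ox,oy]+.5)*f-.5 for b in a]
    th=np.linspace(0,2*np.pi,60)
    L=[[(.015*np.cos(t),.015*np.sin(t),-.005) for t in th],[(.015*np.cos(t),.015*np.sin(t),0) for t in th]]
    for z in (-.046,-.064): L.append([(.038,.006,z),(.038,-.006,z),(-.038,-.006,z),(-.038,.006,z),(.038,.006,z)])
    for l in L: cv2.polylines(img,[np.int32(np.round(T(l)))],False,col,1)
E
python3 - <<'E'
from h import *
w=read_camera('wrist');P,Q,s=cur()
i=w['pixels'][:,:,::-1].copy()
z=cv2.resize(i[130:260,190:330],None,fx=5.5,fy=5.5,interpolation=cv2.INTER_CUBIC)
keyoverlay(w,z,P,Q,5.5,190,130)
cv2.imwrite('pics/w4o.png',z)
E
```

```text
(no output)
```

View pics/w4o.png

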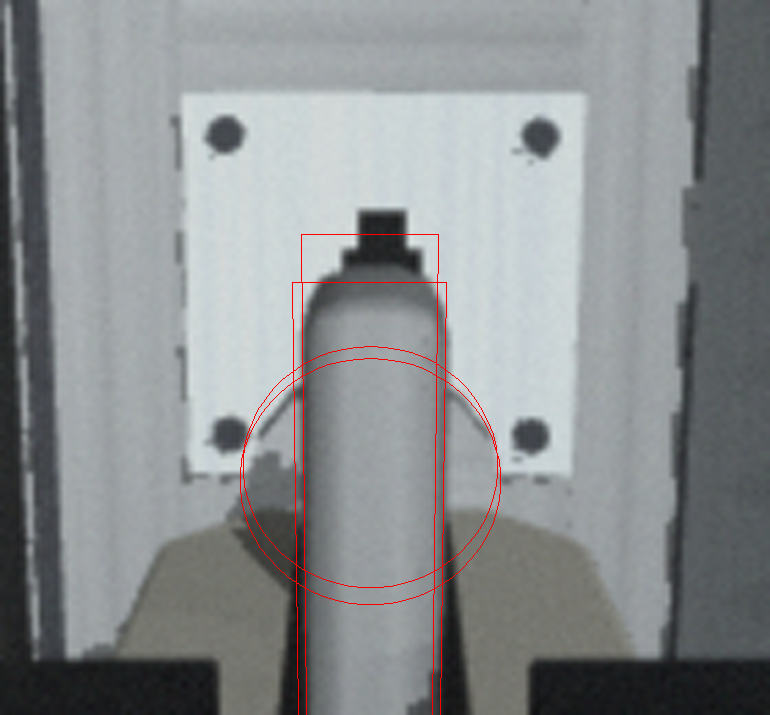

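Request:
drive_tool([
  {"claw":1,"linear":[0.06,0.07,1.5],"angular":[0,0,0.3]},
  {"claw":1,"linear":[0.06,0.06,1.5],"angular":[0,0,0]},
  {"claw":1,"linear":[0,0,1.4],"angular":[0,0,0]},
  {"claw":1,"linear":[0,0,0],"angular":[0,0,0]},
  {"claw":1,"linear":[0,0,0],"angular":[0,0,0]},
])

```text
t: 10.75
tool_pos: [0.5563, 0.0498, 0.1974]
orientation: [2.108, 1.896, 0.367]
force: [0.9, 1.4, -0.2]
opening: 0.0116
```

Run:
```python
from h import *
P,Q,s=cur();print(P,s['opening'],s['force'],s['wrist_torque'])
pt,Rt=lockpose(.041); print('err mm',(Q.T@(pt-P))*1000,np.degrees(R.from_matrix(Q.T@Rt).as_rotvec()))
w=shot('wrist','w5.png')
i=w['pixels'][:,:,::-1].copy()
z=cv2.resize(i[130:270,190:330],None,fx=5.5,fy=5.5,interpolation=cv2.INTER_CUBIC)
A=plate()
keyoverlay(w,z,P,Q,5.5,190,130,dx=-.0008)
for l in ([(-.032,.032),(.032,.032),(.032,-.032),(-.032,-.032),(-.032,.032)],[(-.004,.0128),(.004,.0128),(.004,-.0128),(-.004,-.0128),(-.004,.0128)]):
    cv2.polylines(z,[np.int32([(proj(w,LK+A@np.array([*c,0]))[0]-[190,130]+.5)*5.5-.5 for c in l])],False,(0,160,0),1)
cv2.imwrite('pics/w5o.png',z)
```

```text
[0.55626899 0.04979846 0.19739408] 0.011612940458725905 [ 0.87985134  1.36564356 -0.15361802] [-0.05567388  0.33776067 -0.03371854]
err mm [-1.02496802  0.4233228  -0.98572757] [-0.12237023 -0.00251113 -0.08058769]
```

View pics/w5o.png

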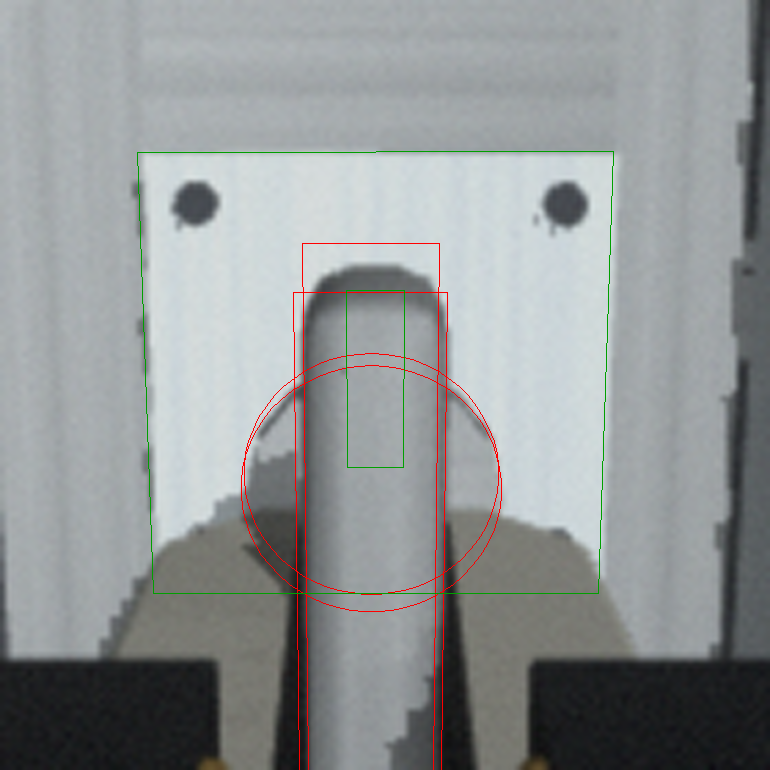

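Request:
drive_tool([
  {"claw":1,"linear":[0,0.03,0.4],"angular":[0,0,0]},
  {"claw":1,"linear":[0,0,0.4],"angular":[0,0,0]},
  {"claw":1,"linear":[0,0,0.4],"angular":[0,0,0]},
  {"claw":1,"linear":[0,0,0.4],"angular":[0,0,0]},
  {"claw":1,"linear":[0,0,0],"angular":[0,0,0]},
])

```text
t: 11.42
tool_pos: [0.5622, 0.0491, 0.1821]
orientation: [2.109, 1.896, 0.366]
force: [0.1, -1.0, -2.2]
opening: 0.0116
```

```bash
cat > e.py <<'E'
from h import *
P,Q,s=cur();print('t',s['t'],'open',s['opening'],'F tool',Q.T@s['force'],'M tool',Q.T@s['wrist_torque'])
pt,Rt=lockpose(0); e=(Q.T@(pt-P))*1000;print('to home mm (tool)',e,np.degrees(R.from_matrix(Q.T@Rt).as_rotvec()))
E
python3 e.py
```

```text
t 11.425 open 0.011596470460790839 F tool [-0.97441891 -0.62891515  2.1310706 ] M tool [ 0.30051161 -0.0798282  -0.14150928]
to home mm (tool) [-0.9152181   0.68089113 23.54518122] [-0.16094215  0.00386695 -0.08682673]
```

Request:
drive_tool([
  {"claw":1,"linear":[0,0.03,0.4],"angular":[0,0,0]},
  {"claw":1,"linear":[0,0,0.4],"angular":[0,0,0]},
  {"claw":1,"linear":[0,0,0.4],"angular":[0,0,0]},
  {"claw":1,"linear":[0,0,0.4],"angular":[0,0,0]},
  {"claw":1,"linear":[0,0,0],"angular":[0,0,0]},
])

```text
t: 12.05
tool_pos: [0.5685, 0.0485, 0.1674]
orientation: [2.109, 1.896, 0.366]
force: [-0.7, -0.4, -1.4]
opening: 0.0116
```

```bash
python3 e.py
```

```text
t 12.05 open 0.011629359004460153 F tool [-0.4830029  -1.11783315  1.01558214] M tool [ 0.32950645 -0.05948786 -0.03874967]
to home mm (tool) [-0.96212498  0.31245443  7.59455383] [-0.15349094  0.00128454 -0.08363905]
```

Sliding freely. On to the collar.

Request:
drive_tool([
  {"claw":1,"linear":[0,0,0.3],"angular":[0,0,0]},
  {"claw":1,"linear":[0,0,0.2],"angular":[0,0,0]},
  {"claw":1,"linear":[0,0,0.15],"angular":[0,0,0]},
  {"claw":1,"linear":[0,0,0],"angular":[0,0,0]},
  {"claw":1,"linear":[0,0,0],"angular":[0,0,0]},
])

```text
t: 12.68
tool_pos: [0.5711, 0.0482, 0.162]
orientation: [2.108, 1.895, 0.367]
force: [-0.3, -0.3, -0.9]
opening: 0.0118
```

```bash
python3 e.py
```

```text
t 12.675 open 0.011832413164640362 F tool [-0.29378226 -0.58276012  0.7850263 ] M tool [ 0.29451071 -0.08081779 -0.01122204]
to home mm (tool) [-1.01748824 -0.16496096  1.64515432] [-0.10029735 -0.00527032 -0.08399287]
```

Request:
drive_tool([
  {"claw":1,"linear":[0,0,0.1],"angular":[0,0,0]},
  {"claw":1,"linear":[0,0,0.1],"angular":[0,0,0]},
  {"claw":1,"linear":[0,0,0.05],"angular":[0,0,0]},
  {"claw":1,"linear":[0,0,0],"angular":[0,0,0]},
])

```text
t: 13.18
tool_pos: [0.572, 0.0482, 0.1602]
orientation: [2.108, 1.895, 0.367]
force: [-6.7, 0.4, 4.7]
opening: 0.0115
```

```bash
python3 e.py
```

```text
t 13.175 open 0.011463168072130336 F tool [-0.33226446 -4.44571928 -6.84265206] M tool [ 0.92635702 -0.15563091  0.01108893]
to home mm (tool) [-1.04715215 -0.33781575 -0.36252775] [-0.0977244  -0.00618421 -0.08577659]
```

Request:
drive_tool([
  {"claw":1,"linear":[0,-0.03,0.03],"angular":[0,0,0]},
  {"claw":1,"linear":[0,0,0],"angular":[0,0,0]},
  {"claw":1,"linear":[0,0.01,0],"angular":[0,0,5]},
  {"claw":1,"linear":[0,0.01,0],"angular":[0,0,5]},
  {"claw":1,"linear":[0,0.01,0],"angular":[0,0,5]},
  {"claw":1,"linear":[0,0.01,0],"angular":[0,0,5]},
  {"claw":1,"linear":[0,0,0],"angular":[0,0,0]},
])

```text
t: 14.05
tool_pos: [0.5724, 0.0483, 0.1604]
orientation: [2.439, 1.52, 0.44]
force: [-5.1, 1.0, 5.9]
opening: 0.0116
```

```bash
python3 e.py
python3 - <<'E'
from h import *
shot('wrist','w6.png')
E
```

```text
t 14.05 open 0.011550834719340302 F tool [-0.40348775 -2.59408041 -7.3633694 ] M tool [ 9.02566589e-01 -3.13443646e-01 -4.05618698e-04]
to home mm (tool) [-1.41348399 -0.30297696 -0.39693477] [-6.62474232e-02 -1.72374307e-02 -2.01575255e+01]
```

View pics/w6.png

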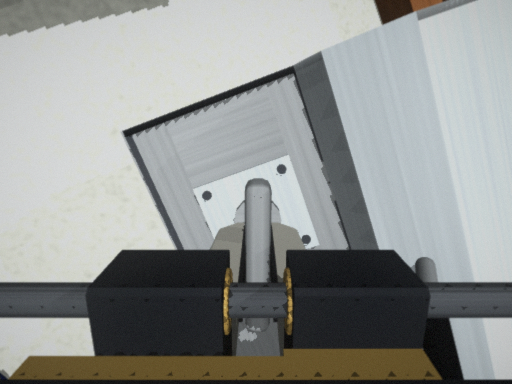

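Request:
drive_tool([
  {"claw":1,"linear":[0,0.01,0],"angular":[0,0,7]},
  {"claw":1,"linear":[0,0.01,0],"angular":[0,0,7]},
  {"claw":1,"linear":[0,0.01,0],"angular":[0,0,7]},
  {"claw":1,"linear":[0,0.01,0],"angular":[0,0,7]},
  {"claw":1,"linear":[0,0.01,0],"angular":[0,0,7]},
  {"claw":1,"linear":[0,0.01,0],"angular":[0,0,7]},
  {"claw":1,"linear":[0,0.01,0],"angular":[0,0,7]},
  {"claw":1,"linear":[0,0.01,0],"angular":[0,0,7]},
  {"claw":1,"linear":[0,0.01,0],"angular":[0,0,7]},
  {"claw":1,"linear":[0,0,0],"angular":[0,0,3]},
  {"claw":1,"linear":[0,0,0],"angular":[0,0,0]},
])

```text
t: 15.48
tool_pos: [0.573, 0.0478, 0.1607]
orientation: [3.053, -0.056, 0.59]
force: [-4.4, 2.4, 6.0]
opening: 0.0117
```

```bash
python3 e.py
```

```text
t 15.475 open 0.01169585093923188 F tool [-1.9084377  -2.0332101  -7.31077917] M tool [ 0.3835339  -0.90937814 -0.03312202]
to home mm (tool) [-1.51345752  0.66622544 -0.36080795] [-7.09870524e-02 -4.03670593e-03 -8.61288815e+01]
```

Request:
drive_tool([
  {"claw":1,"linear":[0,0,0],"angular":[0,0,3]},
  {"claw":1,"linear":[0,0,0],"angular":[0,0,3]},
  {"claw":1,"linear":[0,0,0],"angular":[0,0,2]},
  {"claw":1,"linear":[0,0,0],"angular":[0,0,0]},
])

```text
t: 15.98
tool_pos: [0.573, 0.0477, 0.1607]
orientation: [3.067, -0.271, 0.597]
force: [-5.0, 2.5, 5.9]
opening: 0.0118
```

```bash
python3 e.py
```

```text
t 15.975 open 0.011769491035187185 F tool [-2.83755896 -1.75925714 -7.41061693] M tool [ 0.15785226 -0.8520957  -0.26159179]
to home mm (tool) [-1.42666097  0.841284   -0.38184537] [-6.30449023e-02  3.83446950e-03 -9.40897711e+01]
```

Request:
drive_tool([
  {"claw":0.5,"linear":[0,0,-0.05],"angular":[0,0,0]},
  {"claw":0.5,"linear":[0,0,0],"angular":[0,0,0]},
  {"claw":0.5,"linear":[0,0,0],"angular":[0,0,0]},
  {"claw":0.5,"linear":[0,0,0],"angular":[0,0,0]},
  {"claw":0.5,"linear":[0,0,0],"angular":[0,0,0]},
  {"claw":0.5,"linear":[0,0,-1],"angular":[0,0,0]},
  {"claw":0.4,"linear":[0,0,-2.5],"angular":[0,0,0]},
  {"claw":0.4,"linear":[0,0,-3],"angular":[0,0,0]},
  {"claw":0.4,"linear":[0,0,-3],"angular":[0,0,0]},
  {"claw":0.4,"linear":[0,0,0],"angular":[0,0,0]},
  {"claw":0.4,"linear":[0,0,0],"angular":[0,0,0]},
])

```text
t: 17.35
tool_pos: [0.5371, 0.0511, 0.2477]
orientation: [3.066, -0.271, 0.595]
force: [-0.5, -0.8, -0.5]
opening: 0.056
```

Run:
```python
from h import *
P,Q,s=cur();print(P,s['orientation'],s['opening'],s['force'],s['q'])
w=shot('wrist','w7.png');t=shot('top','t7.png');c=shot('scene','s7.png')
for l in ['hood_handle','key']:
  for n,p in (('w',w),('t',t),('s',c)):
    print(l,n,[(np.round(d['at'],4).tolist(),round(d['p'],2)) for d in search_frame(p,l)][:2])
A=plate();i=t['pixels'][:,:,::-1];cv2.imwrite('pics/t7z.png',cv2.resize(i[170:250,200:350],None,fx=5.3,fy=5.3,interpolation=cv2.INTER_CUBIC))
```

```text
[0.53714017 0.05106275 0.24774142] [ 3.06643538 -0.27053989  0.59508182] 0.05595383361409603 [-0.48402901 -0.76013838 -0.54226773] [ 0.03649096 -0.43256773  1.99181781 -0.0561246   1.20434157  1.7933735 ]
hood_handle w [([0.6491, -0.0109, 0.207], 0.89)]
hood_handle t [([0.7094, -0.0662, 0.2073], 0.98)]
hood_handle s [([0.755, -0.1109, 0.2109], 0.89)]
key w [([0.5582, 0.0549, 0.1771], 0.63)]
key t []
key s []
```

View pics/w7.png

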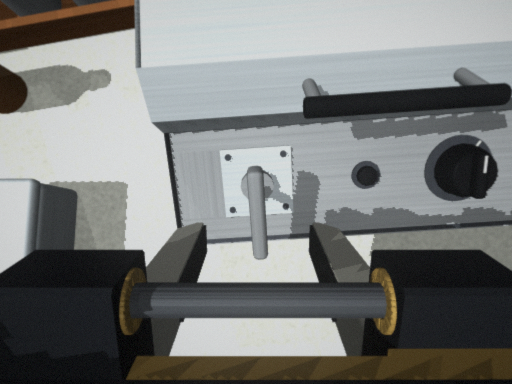

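View pics/t7z.png

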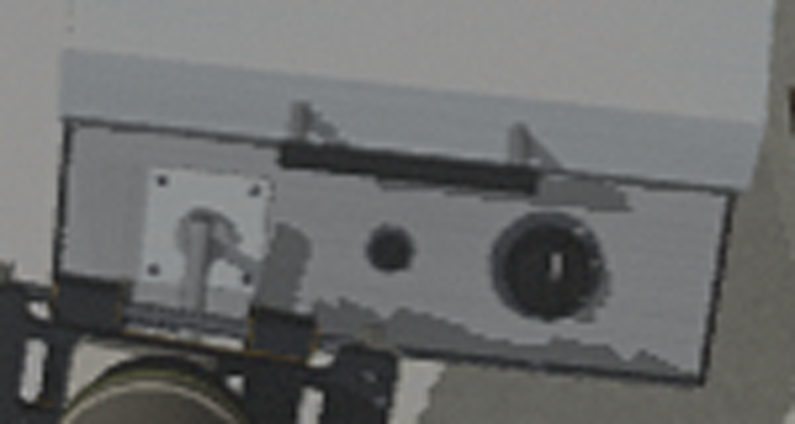

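Run:
```python
from h import *
w=read_camera('wrist');t=read_camera('top')
a=lambda u,v:(200+(u+.5)/5.3-.5,170+(v+.5)/5.3-.5)
i=w['pixels'][:,:,::-1]; cv2.imwrite('pics/w7z.png',cv2.resize(i[60:220,212:512],None,fx=2.6,fy=2.6,interpolation=cv2.INTER_CUBIC))
X1=tri([(w,[(305,106)]),(t,[a(281,156)])]);X2=tri([(w,[(510,95)]),(t,[a(538,182)])])
print(X1,X2,(X1+X2)/2,np.linalg.norm(X1-X2))
for z in (.19,.197,.204,.21): print(z,onz(w,[(305,106),(510,95)],z).mean(0),onz(t,[a(281,156),a(538,182)],z).mean(0))
A=plate(); print('key bar lock frame', [proj(w,LK+A@np.array(v))[0] for v in ((-.038,0,.064),(.038,0,.064))])
```

```text
[0.61098089 0.00723594 0.23214135] [ 0.59791671 -0.12083492  0.2265189 ] [ 0.6044488  -0.05679949  0.22933013] 0.12885818012543504
0.19 [ 0.61708633 -0.07522759  0.19      ] [ 0.6091288  -0.05980385  0.19      ]
0.197 [ 0.61487782 -0.07173047  0.197     ] [ 0.60827861 -0.05929862  0.197     ]
0.204 [ 0.61266932 -0.06823335  0.204     ] [ 0.60742842 -0.05879339  0.204     ]
0.21 [ 0.61077631 -0.06523582  0.21      ] [ 0.60669968 -0.05836034  0.21      ]
key bar lock frame [array([260.39587144, 250.6136058 ]), array([252.97516809, 152.23917959])]
```

View pics/w7z.png

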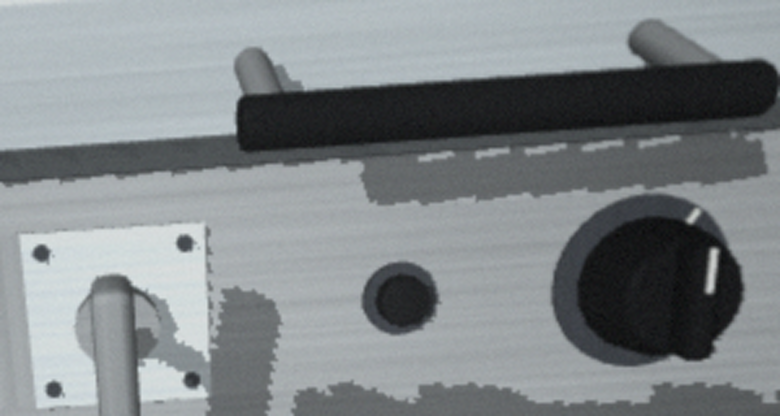

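```bash
cat >> h.py <<'E'
EX=np.array([np.cos(np.radians(-6)),np.sin(np.radians(-6)),0]);EY=np.array([-EX[1],EX[0],0]);EZ=np.array([0,0,1.])
def lean(deg): # tool leaning toward the robot by deg, x = +EY
    a=np.radians(deg); z=np.sin(a)*EX-np.cos(a)*EZ; y=np.cos(a)*EX+np.sin(a)*EZ; return np.c_[np.cross(y,z),y,z]
E
python3 - <<'E'
from h import *
P,Q,s=cur(); T=lean(45); H=np.array([.607,-.0585,.21])
plan(P,Q,[(H-T[:,2]*.09,T)],.4,mm=40,deg=8.5)
E
```

```text
[{"claw": 0.4, "linear": [0.27, 0.83, -0.14], "angular": [-1.5, 1.6, -7.7]}, {"claw": 0.4, "linear": [0.16, 0.86, -0.12], "angular": [-1.5, 1.6, -7.7]}, {"claw": 0.4, "linear": [0.05, 0.88, -0.09], "angular": [-1.5, 1.6, -7.7]}, {"claw": 0.4, "linear": [-0.07, 0.88, -0.07], "angular": [-1.5, 1.6, -7.7]}, {"claw": 0.4, "linear": [-0.18, 0.87, -0.05], "angular": [-1.5, 1.6, -7.7]}, {"claw": 0.4, "linear": [-0.3, 0.83, -0.03], "angular": [-1.4, 1.6, -7.7]}, {"claw": 0.4, "linear": [-0.41, 0.79, -0.02], "angular": [-1.4, 1.6, -7.7]}, {"claw": 0.4, "linear": [-0.51, 0.73, -0.02], "angular": [-1.5, 1.6, -7.8]}, {"claw": 0.4, "linear": [-0.6, 0.65, -0.01], "angular": [-1.4, 1.6, -7.7]}, {"claw": 0.4, "linear": [-0.68, 0.56, -0.02], "angular": [-1.5, 1.6, -7.8]}, {"claw": 0.4, "linear": [-0.75, 0.47, -0.03], "angular": [-1.4, 1.5, -7.7]}, {"claw": 0.4, "linear": [-0.8, 0.36, -0.03], "angular": [-1.5, 1.6, -7.8]}]
end [ 0.5437 -0.0518  0.2736] [1.836  1.6541 0.6854]
```

Request:
drive_tool([
  {"claw":0.4,"linear":[0.25,0.85,-0.15],"angular":[-1.5,1.6,-7.7]},
  {"claw":0.4,"linear":[0.15,0.85,-0.1],"angular":[-1.5,1.6,-7.7]},
  {"claw":0.4,"linear":[0.05,0.9,-0.1],"angular":[-1.5,1.6,-7.7]},
  {"claw":0.4,"linear":[-0.05,0.9,-0.05],"angular":[-1.5,1.6,-7.7]},
  {"claw":0.4,"linear":[-0.2,0.85,-0.05],"angular":[-1.5,1.6,-7.7]},
  {"claw":0.4,"linear":[-0.3,0.85,-0.05],"angular":[-1.4,1.6,-7.7]},
  {"claw":0.4,"linear":[-0.4,0.8,0],"angular":[-1.4,1.6,-7.7]},
  {"claw":0.4,"linear":[-0.5,0.75,0],"angular":[-1.5,1.6,-7.8]},
  {"claw":0.4,"linear":[-0.6,0.65,0],"angular":[-1.4,1.6,-7.7]},
  {"claw":0.4,"linear":[-0.7,0.55,0],"angular":[-1.5,1.6,-7.8]},
  {"claw":0.4,"linear":[-0.75,0.45,-0.05],"angular":[-1.4,1.5,-7.7]},
  {"claw":0.4,"linear":[-0.8,0.35,-0.05],"angular":[-1.5,1.6,-7.8]},
])

```text
t: 19.4
tool_pos: [0.5435, -0.0525, 0.2736]
orientation: [1.83, 1.658, 0.685]
force: [-0.1, -0.0, -0.5]
opening: 0.0559
```

Run:
```python
from h import *
w=shot('wrist','w8.png');P,Q,s=cur();print(P,s['orientation'],s['opening'],s['force'],s['q'])
for z in (.195,.205,.215,.225):
  print(z,[proj(w,np.array([.607,-.0585,z])+EY*d)[0].round(1).tolist() for d in (-.065,0,.065)])
for l in ['hood_handle','key']: print(l,[(np.round(d['at'],4).tolist(),round(d['p'],2)) for d in search_frame(w,l)][:2])
```

```text
[ 0.5434186  -0.05333582  0.27339191] [1.8185971  1.66651774 0.68151328] 0.05573792881095794 [ 0.03195088 -0.98434081 -0.62147755] [-0.27822264 -0.87385021  2.36169643  0.1615115   0.87949566 -0.24334577]
0.195 [[244.6, 258.7], [244.2, 188.1], [243.8, 108.2]]
0.205 [[252.5, 262.5], [252.6, 190.3], [252.6, 108.5]]
0.215 [[260.7, 266.5], [261.3, 192.6], [262.0, 108.7]]
0.225 [[269.4, 270.6], [270.6, 195.1], [271.9, 109.0]]
hood_handle [([0.6506, -0.0249, 0.2071], 0.77), ([0.5529, 0.0465, 0.176], 0.2)]
key [([0.5509, 0.0517, 0.1741], 0.66)]
```

View pics/w8.png

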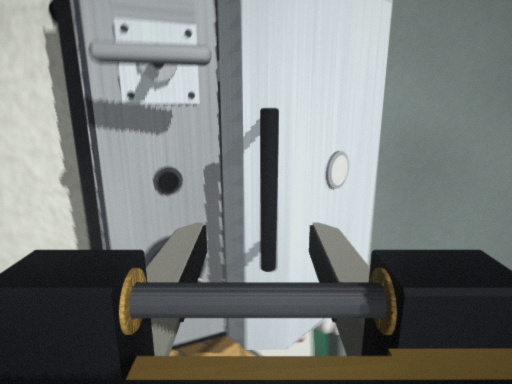

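Run:
```python
from h import *
w=read_camera('wrist');t=read_camera('top')
i=w['pixels'][:,:,::-1]; cv2.imwrite('pics/w8z.png',cv2.resize(i[90:285,170:360],None,fx=3,fy=3,interpolation=cv2.INTER_CUBIC))
X1=tri([(w,[(269.5,109)]),(t,[c1(281,76)])]);X2=tri([(w,[(268.5,270)]),(t,[c1(538,101)])])
print(X1,X2,(X1+X2)/2,np.linalg.norm(X1-X2))
P,Q,s=cur();H=(X1+X2)/2;print('handle in tool',Q.T@(H-P), 'ax',Q.T@(X1-X2))
```

```text
[0.61149496 0.00578425 0.22499051] [ 0.59844341 -0.12180039  0.22492143] [ 0.60496919 -0.05800807  0.22495597] 0.12825048524976315
handle in tool [0.00111632 0.00925956 0.07797436] ax [ 0.1282478  -0.00073244 -0.00039121]
```

View pics/w8z.png

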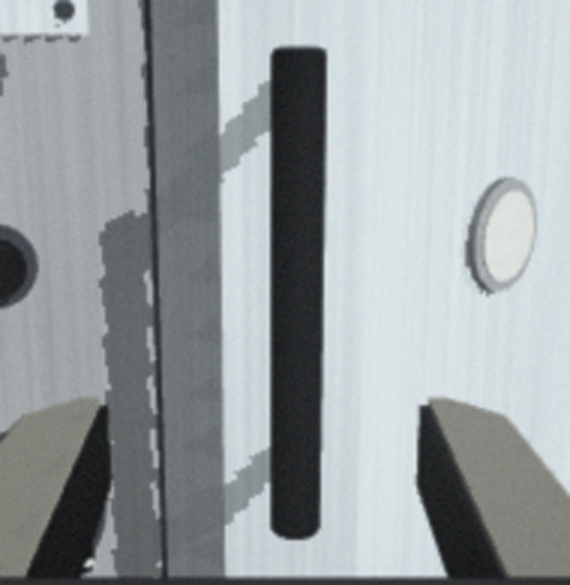

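Request:
drive_tool([
  {"claw":0.4,"linear":[0.1,0.45,1.5],"angular":[0,0,0]},
  {"claw":0.4,"linear":[0,0.48,2],"angular":[0,0,0]},
  {"claw":0.4,"linear":[0,0,3],"angular":[0,0,0]},
  {"claw":0.4,"linear":[0,0,3],"angular":[0,0,0]},
  {"claw":0.4,"linear":[0,0,0],"angular":[0,0,0]},
])

```text
t: 20.27
tool_pos: [0.6164, -0.0579, 0.2092]
orientation: [1.842, 1.657, 0.683]
force: [-0.2, 0.9, -0.1]
opening: 0.0553
```

Run:
```python
from h import *
w=shot('wrist','w9.png');P,Q,s=cur();print(P,s['orientation'],s['opening'],s['force'],s['q'])
H=np.array([.605,-.058,.225]);print(Q.T@(H-P))
```

```text
[ 0.61653833 -0.05809189  0.21104162] [1.83971999 1.65599438 0.68456172] 0.05608156198302874 [-0.5725327   0.24575656 -0.19167283] [-0.23271249 -0.52209728  2.27208925  0.15789357  0.6194585  -0.21911467]
[-0.00108938  0.00169386 -0.01799783]
```

View pics/w9.png

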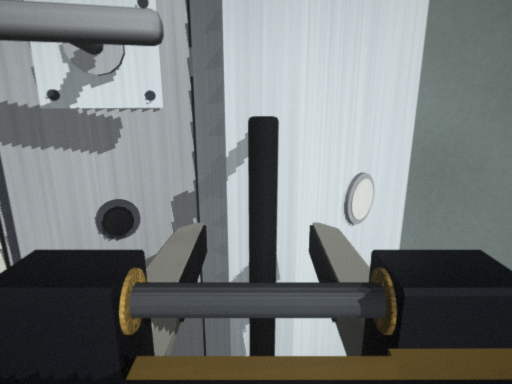

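Request:
drive_tool([
  {"claw":1,"linear":[0,0.12,0],"angular":[0,0,0]},
  {"claw":1,"linear":[0,0,0],"angular":[0,0,0]},
  {"claw":1,"linear":[0,0,0],"angular":[0,0,0]},
  {"claw":1,"linear":[0,0,0],"angular":[0,0,0]},
  {"claw":1,"linear":[0,0,0],"angular":[0,0,0]},
  {"claw":1,"linear":[0,0,0],"angular":[0,0,0]},
  {"claw":1,"linear":[0,0,0],"angular":[0,0,0]},
], newtons=40)

```text
t: 21.2
tool_pos: [0.6166, -0.0591, 0.2121]
orientation: [1.838, 1.656, 0.683]
force: [-12.0, -0.0, 1.7]
opening: 0.0128
```

```bash
cat > hood.py <<'E'
from h import *
import sys
# handle follows circle about hinge; tool turns by ratio*phi
P,Q,s=cur();print(P,s['opening'],s['force'],s['wrist_torque'],s['q'])
G=P-Q[:,2]*.0185
print('grasp',G)
E
python3 hood.py
python3 - <<'E'
from h import *
P,Q,s=cur(); G=P-Q[:,2]*.0185; Hh=G+EX*.208-EZ*.073
wps=[]
for k in range(1,21):
    f=np.radians(2.6*k); g=np.radians(2.1*k)
    rot=lambda v,a: R.from_rotvec(EY*a).apply(v)   # + about EY: -x -> +z
    Gp=Hh+rot(G-Hh,f); Qp=R.from_rotvec(EY*g).as_matrix()@Q
    wps.append((Gp+Qp[:,2]*.0185,Qp))
print(wps[-1][0],wps[-1][1][:,2])
plan(P,Q,wps,1)
E
```

```text
[ 0.61663291 -0.05908162  0.21206915] 0.0128461850722308 [-12.00469206  -0.04779282   1.70710267] [ 0.01553967  1.46270437 -0.09495531] [-0.23443342 -0.52282616  2.27084049  0.15806095  0.62108101 -0.22165694]
grasp [ 0.60365783 -0.05772502  0.2251862 ]
[ 0.74128558 -0.07218314  0.34255851] [ 0.04938468 -0.00480474 -0.99876828]
[{"claw": 1, "linear": [-0.0, 0.84, -0.42], "angular": [2.1, 0.0, 0.0]}, {"claw": 1, "linear": [-0.0, 0.85, -0.4], "angular": [2.1, 0.0, 0.0]}, {"claw": 1, "linear": [-0.0, 0.85, -0.41], "angular": [2.1, 0.0, 0.0]}, {"claw": 1, "linear": [-0.0, 0.85, -0.39], "angular": [2.1, 0.0, 0.0]}, {"claw": 1, "linear": [-0.0, 0.86, -0.38], "angular": [2.1, 0.0, 0.0]}, {"claw": 1, "linear": [-0.0, 0.86, -0.38], "angular": [2.1, 0.0, 0.0]}, {"claw": 1, "linear": [-0.0, 0.86, -0.37], "angular": [2.1, 0.0, 0.0]}, {"claw": 1, "linear": [-0.0, 0.87, -0.36], "angular": [2.1, 0.0, 0.0]}, {"claw": 1, "linear": [-0.0, 0.86, -0.35], "angular": [2.1, 0.0, 0.0]}, {"claw": 1, "linear": [-0.0, 0.88, -0.34], "angular": [2.1, 0.0, 0.0]}, {"claw": 1, "linear": [-0.0, 0.87, -0.34], "angular": [2.1, 0.0, 0.0]}, {"claw": 1, "linear": [-0.0, 0.88, -0.32], "angular": [2.1, 0.0, 0.0]}]
[{"claw": 1, "linear": [-0.01, 0.88, -0.32], "angular": [2.1, 0.0, 0.0]}, {"claw": 1, "linear": [0.0, 0.88, -0.31], "angular": [2.1, 0.0, 0.0]}, {"claw": 1, "linear": [0.0, 0.89, -0.31], "angular": [2.1, 0.0, 0.0]}, {"claw": 1, "linear": [0.0, 0.89, -0.29], "angular": [2.1, 0.0, 0.0]}, {"claw": 1, "linear": [0.0, 0.89, -0.28], "angular": [2.1, 0.0, 0.0]}, {"claw": 1, "linear": [0.0, 0.89, -0.28], "angular": [2.1, 0.0, 0.0]}, {"claw": 1, "linear": [0.0, 0.9, -0.27], "angular": [2.1, 0.0, 0.0]}, {"claw": 1, "linear": [0.0, 0.9, -0.26], "angular": [2.1, 0.0, 0.0]}]
end [ 0.7413 -0.0722  0.3425] [2.3062 2.0779 0.0515]
```

Request:
drive_tool([
  {"claw":1,"linear":[0,0.75,-0.4],"angular":[2.1,0,0]},
  {"claw":1,"linear":[0,0.85,-0.4],"angular":[2.1,0,0]},
  {"claw":1,"linear":[0,0.85,-0.4],"angular":[2.1,0,0]},
  {"claw":1,"linear":[0,0.85,-0.4],"angular":[2.1,0,0]},
  {"claw":1,"linear":[0,0.85,-0.4],"angular":[2.1,0,0]},
])

```text
t: 21.82
tool_pos: [0.6342, -0.061, 0.2523]
orientation: [1.967, 1.771, 0.543]
force: [4.2, -0.5, -10.0]
opening: 0.0126
```

```bash
python3 hood.py
```

```text
[ 0.63420198 -0.06102868  0.25225678] 0.012581812245455007 [  4.15322901  -0.48000792 -10.00147839] [ 0.05173994  1.0224158  -0.0598067 ] [-0.21236438 -0.3461601   1.98755788  0.07667894  0.90920866 -0.13650415]
grasp [ 0.62388707 -0.0599485   0.26757624]
```

Request:
drive_tool([
  {"claw":1,"linear":[0,0.85,-0.4],"angular":[2.1,0,0]},
  {"claw":1,"linear":[0,0.85,-0.35],"angular":[2.1,0,0]},
  {"claw":1,"linear":[0,0.85,-0.35],"angular":[2.1,0,0]},
  {"claw":1,"linear":[0,0.85,-0.35],"angular":[2.1,0,0]},
  {"claw":1,"linear":[0,0.9,-0.35],"angular":[2.1,0,0]},
  {"claw":1,"linear":[0,0.85,-0.35],"angular":[2.1,0,0]},
  {"claw":1,"linear":[0,0.9,-0.3],"angular":[2.1,0,0]},
  {"claw":1,"linear":[0,0.9,-0.3],"angular":[2.1,0,0]},
])

```text
t: 22.82
tool_pos: [0.6828, -0.0663, 0.3098]
orientation: [2.157, 1.942, 0.295]
force: [-12.0, -0.1, 4.0]
opening: 0.0128
```

```bash
python3 hood.py
```

```text
[ 0.68282168 -0.06633308  0.30975946] 0.012836156557518281 [-12.00684384  -0.14253252   3.98934937] [ 0.01976963  2.37266895 -0.06271724] [-0.18441765  0.0402517   1.44984362  0.02390451  1.3502445  -0.08145542]
grasp [ 0.67734678 -0.06575073  0.32742118]
```

Run:
```python
from h import *
P,Q,s=cur(); G=P-Q[:,2]*.0185; Hh=np.array([.60366,-.0577,.22519])+EX*.208-EZ*.073
wps=[]
for k in range(1,10):
    f=np.radians(2.5*k); g=np.radians(1.5*k)
    Gp=Hh+R.from_rotvec(EY*f).apply(G-Hh); Qp=R.from_rotvec(EY*g).as_matrix()@Q
    wps.append((Gp+Qp[:,2]*.0185,Qp))
plan(P,Q,wps,1)
```

```text
[{"claw": 1, "linear": [-0.0, 0.86, -0.31], "angular": [1.5, 0.0, -0.0]}, {"claw": 1, "linear": [-0.0, 0.87, -0.3], "angular": [1.5, 0.0, -0.0]}, {"claw": 1, "linear": [-0.0, 0.87, -0.27], "angular": [1.5, 0.0, -0.0]}, {"claw": 1, "linear": [-0.0, 0.88, -0.27], "angular": [1.5, 0.0, -0.0]}, {"claw": 1, "linear": [-0.0, 0.88, -0.24], "angular": [1.5, 0.0, -0.0]}, {"claw": 1, "linear": [-0.0, 0.89, -0.23], "angular": [1.5, 0.0, -0.0]}, {"claw": 1, "linear": [-0.0, 0.89, -0.22], "angular": [1.5, 0.0, -0.0]}, {"claw": 1, "linear": [-0.0, 0.89, -0.2], "angular": [1.5, 0.0, -0.0]}, {"claw": 1, "linear": [-0.0, 0.9, -0.18], "angular": [1.5, 0.0, -0.0]}]
end [ 0.7554 -0.0739  0.3469] [2.2971 2.0684 0.0684]
```

Request:
drive_tool([
  {"claw":1,"linear":[0,0.85,-0.3],"angular":[1.5,0,0]},
  {"claw":1,"linear":[0,0.85,-0.3],"angular":[1.5,0,0]},
  {"claw":1,"linear":[0,0.85,-0.25],"angular":[1.5,0,0]},
  {"claw":1,"linear":[0,0.9,-0.25],"angular":[1.5,0,0]},
  {"claw":1,"linear":[0,0.9,-0.25],"angular":[1.5,0,0]},
  {"claw":1,"linear":[0,0.9,-0.25],"angular":[1.5,0,0]},
  {"claw":1,"linear":[0,0.9,-0.2],"angular":[1.5,0,0]},
  {"claw":1,"linear":[0,0.9,-0.2],"angular":[1.5,0,0]},
])

```text
t: 23.82
tool_pos: [0.7476, -0.0733, 0.3463]
orientation: [2.28, 2.053, 0.098]
force: [-9.0, -1.0, 4.0]
opening: 0.0127
```

```bash
python3 hood.py
```

```text
[ 0.74756976 -0.07332975  0.3463391 ] 0.012652388652286937 [-9.02892056 -1.04254222  4.01361113] [-0.10939879  1.78919302 -0.08190649] [-0.16870687  0.45097804  0.87974497  0.0054452   1.71475361 -0.06271969]
grasp [ 0.74580288 -0.07312994  0.36475345]
```

Request:
drive_tool([
  {"claw":1,"linear":[0,-0.1,0],"angular":[0,0,0]},
  {"claw":0.5,"linear":[0,0,0],"angular":[0,0,0]},
  {"claw":0.5,"linear":[0,0,0],"angular":[0,0,0]},
  {"claw":0.5,"linear":[0,0,0],"angular":[0,0,0]},
  {"claw":0.5,"linear":[0,0,0],"angular":[0,0,0]},
  {"claw":0.5,"linear":[0,0,-1],"angular":[0,0,0]},
  {"claw":0.5,"linear":[0,0,-2.5],"angular":[0,0,0]},
  {"claw":0.5,"linear":[0,-1,-3],"angular":[0,0,0]},
  {"claw":0.5,"linear":[0,-3,-2],"angular":[0,0,0]},
  {"claw":0.5,"linear":[0,-4,-1],"angular":[0,0,0]},
  {"claw":0.5,"linear":[0,-4,-1],"angular":[0,0,0]},
  {"claw":0.5,"linear":[0,0,0],"angular":[0,0,0]},
])

```text
t: 25.32
tool_pos: [0.6168, -0.0589, 0.4418]
orientation: [2.275, 2.05, 0.106]
force: [0.3, -1.2, 1.2]
opening: 0.0463
```

Run:
```python
from h import *
w=shot('wrist','w10.png');t=shot('top','t10.png');c=shot('scene','s10.png')
P,Q,s=cur();print(s['t'],P,s['opening'],s['force'],s['q'])
i=t['pixels'][:,:,::-1];cv2.imwrite('pics/t10z.png',cv2.resize(i[110:250,200:350],None,fx=4,fy=4,interpolation=cv2.INTER_CUBIC))
print([(np.round(d['at'],4).tolist(),round(d['p'],2)) for d in search_frame(w,'key')][:2])
```

```text
25.475 [ 0.61892897 -0.0593543   0.43926518] 0.04622398985502531 [-0.59389906  0.37856273 -0.22975905] [-0.18268287  0.1081101   1.11666875  0.0078463   1.81570716 -0.07613988]
[([0.5647, 0.0518, 0.1777], 0.72)]
```

View pics/w10.png

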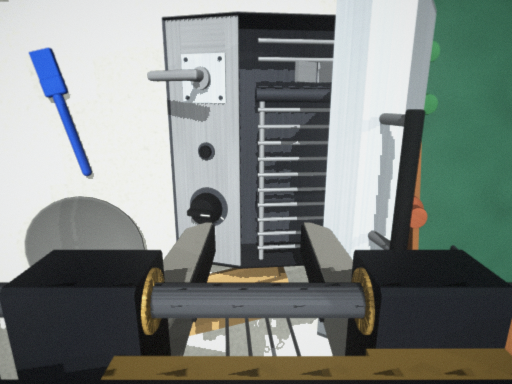

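View pics/s10.png

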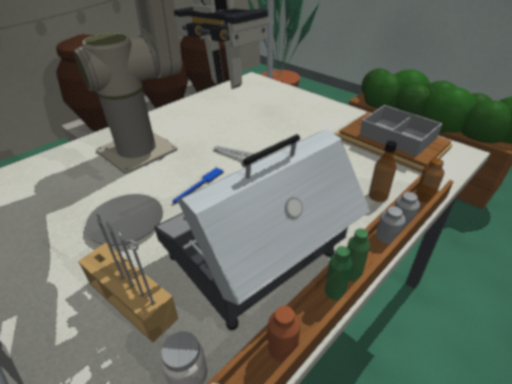

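View pics/t10z.png

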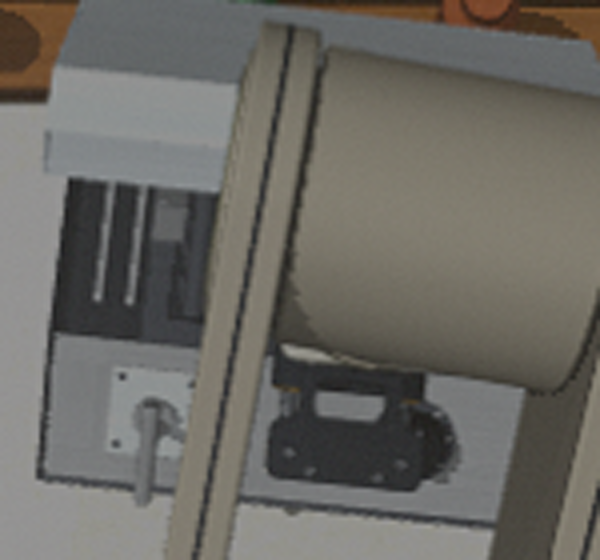

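Run:
```python
from h import *
w=shot('wrist','w11.png');A=plate()
for th in (70,80,85,90,95):
    d=np.array([-np.sin(np.radians(th)),np.cos(np.radians(th))])*.038  # bar +y turned... cw about z
    a=[proj(w,LK+A@np.array([s*np.sin(np.radians(th))*.038,s*np.cos(np.radians(th))*.038,.055]))[0].round(1).tolist() for s in (-1,1)];print(th,a)
a=cv2.imread('pics/w10.png').astype(int);b=cv2.imread('pics/w11.png').astype(int);print('diff',np.abs(a-b).mean(),np.abs(a-b)[:240,330:].mean())
cv2.imwrite('pics/w11z.png',cv2.resize(b[40:120,130:240].astype(np.uint8),None,fx=6,fy=6,interpolation=cv2.INTER_CUBIC))
```

```text
70 [[156.0, 86.9], [208.0, 62.9]]
80 [[154.4, 81.6], [209.6, 68.7]]
85 [[153.8, 78.8], [210.0, 71.7]]
90 [[153.5, 75.9], [210.2, 74.6]]
95 [[153.4, 73.1], [210.2, 77.6]]
diff 5.224895901150173 2.99484126984127
```

View pics/w11z.png

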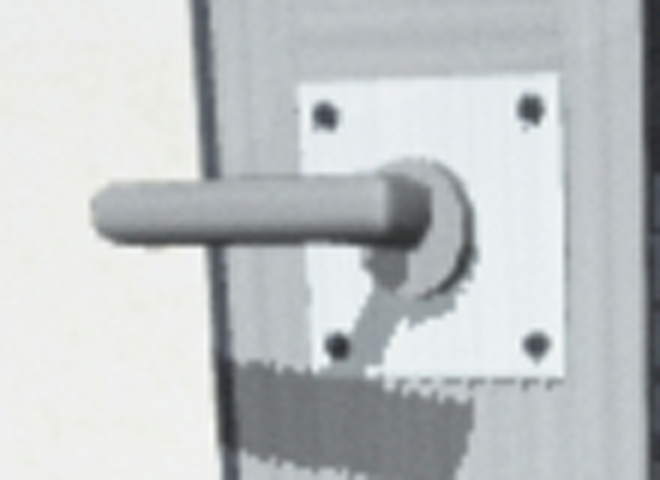

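Run:
```python
from h import *
w=read_camera('wrist');A=plate()
z=cv2.resize(w['pixels'][40:120,130:240,::-1],None,fx=6,fy=6,interpolation=cv2.INTER_CUBIC)
def pl(l,col): cv2.polylines(z,[np.int32([(proj(w,LK+A@np.array(c))[0]-[130,40]+.5)*6-.5 for c in l])],False,col,1)
pl([(-.032,.032,0),(.032,.032,0),(.032,-.032,0),(-.032,-.032,0),(-.032,.032,0)],(0,160,0))
t=np.linspace(0,6.3,50)
for h in (0,.005): pl([(.015*np.cos(a),.015*np.sin(a),h) for a in t],(0,0,255))
for h in (.046,.064): pl([(-.038,.006,h),(.038,.006,h),(.038,-.006,h),(-.038,-.006,h),(-.038,.006,h)],(255,0,0))
cv2.imwrite('pics/w12.png',z)
```

```text
(no output)
```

View pics/w12.png

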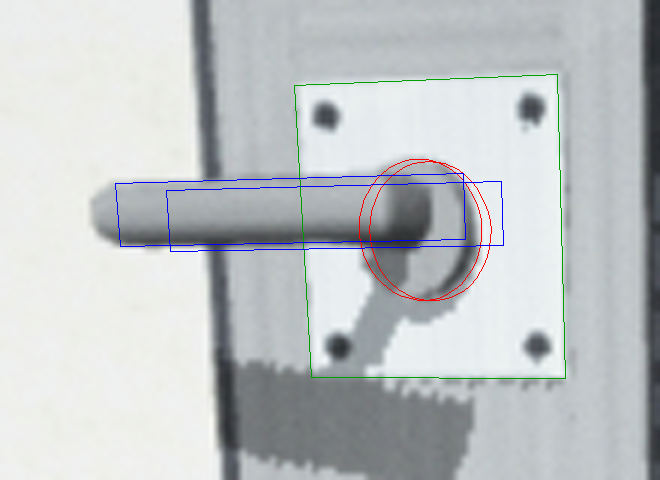

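```bash
python3 -c "
from plant import *
s=read_state();print(s['t'],s['force'],s['dq']);print(close_job())"
```

```text
25.625 [ 0.11579364  0.4602597  -0.0131628 ] [ 0.00010145  0.00222524  0.00436124  0.0005288   0.00087054 -0.00123088]
the job is handed in; nothing more can be done
None
```

The job is handed in, with the key home and turned in the lock and the hood standing open. It took about 25.6 s of the 64 s allowed. I got no verdict back.

- **Key in the lock:** I lifted the key from the rack and lined it up with the keyhole using the wrist camera. I pushed it in until the collar met the plate, about 0.4 mm past the computed home depth with a 7 N reaction.
- **Turning:** I turned the tool about 94° clockwise until the torque rose at the stop. I let go while the hood was still shut. In the last picture the bar stands about 90° from where it started.
- **Hood:** I gripped the handle and raised it to about 0.94 rad (54°), worked out from the arm's position, then let go and backed off. The hood was still up in the pictures taken after release, and the wrist force read about zero.
- **Left alone:** I never approached the gas knob, the skewers or the tin, and they look unmoved in the pictures. I did not measure them.

One check did not match my model. In the last wrist picture the key leans slightly down the slope, by roughly 0.1 rad, which looks like play in the keyhole. I estimate this shifts its origin by about 2 mm, within the 10 mm limit. A turned key can lift only about 5 mm, so it should stay in the lock.

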